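# Number the card stands and line them up

### The job

Number the end of each narrow wooden card stand on the desk, from the longest to the shortest (the stamp counts up by one each time): push the stand end-on along the stamp's bed until it is fully home against the two steel shoulders with the sprung plunger pressed in, and hold it steady there for at least two seconds. Lay each numbered stand groove up on the tray, centred along the inlaid line of its own length, parallel to the line and with its end flush against the dark ledge; the line of a length that is missing stays empty. Leave the wide block and everything else where they are, and let go of everything at the end.

Things in the scene. Friction and masses are not known exactly. Their poses are not given: they have to be found in the camera images.
- stand_125: Narrow card stand, a solid wooden bar 125 mm long (x), 36 mm wide (y), 26 mm high (z), with a dark 4 mm groove drawn along the middle of its top; about 125 g, both ends alike. May be absent. It starts flat on the desk. Origin: centre of its underside; x runs along its length.
- stand_110: Narrow card stand, a solid wooden bar 110 mm long (x), 36 mm wide (y), 26 mm high (z), with a dark 4 mm groove drawn along the middle of its top; about 110 g, both ends alike. May be absent. It starts flat on the desk. Origin: centre of its underside; x runs along its length.
- stand_95: Narrow card stand, a solid wooden bar 95 mm long (x), 36 mm wide (y), 26 mm high (z), with a dark 4 mm groove drawn along the middle of its top; about 95 g, both ends alike. May be absent. It starts flat on the desk. Origin: centre of its underside; x runs along its length.
- stand_80: Narrow card stand, a solid wooden bar 80 mm long (x), 36 mm wide (y), 26 mm high (z), with a dark 4 mm groove drawn along the middle of its top; about 80 g, both ends alike. May be absent. It starts flat on the desk. Origin: centre of its underside; x runs along its length.
- stand_65: Narrow card stand, a solid wooden bar 65 mm long (x), 36 mm wide (y), 26 mm high (z), with a dark 4 mm groove drawn along the middle of its top; about 65 g, both ends alike. May be absent. It starts flat on the desk. Origin: centre of its underside; x runs along its length.
- wide_block: Look-alike block of the same wood, 95 mm long (x), 60 mm wide (y), 26 mm high, with the same groove: not a card stand to number, stays where it is. Origin: centre of its underside.
- stamp: Number stamp, fixed. Aluminium bed 110 x 70 mm, 6 mm thick, before (-x of) two steel shoulders 36 mm high, reaching from y = 9 to 37 mm on each side: the stop, at x = 0. Behind them, from x = 30 to 135 mm, a black housing 84 mm wide, 55 mm high (counter: 90 mm). Origin: at desk level under the middle of the stop face; x: direction in which a stand is pushed home; z up.
- plunger (a joint): Sprung brass plunger, 15 mm thick, between the shoulders, its axis along the stamp's x, 13 mm above the bed. 0 = at rest, sticking out 10 mm before the stop face; grows as it is pushed in (m): 0.010 when a stand is home against both shoulders. It pushes back with 3 N at first, 6 N at 10 mm, and drives a released stand off the stop.
- tray: Plywood tray, fixed, 150 mm (x) by 320 mm (y), 6 mm thick, with a dark ledge 22 mm high, 12 mm thick along its far (+x) side. Five dark inlaid lines run at right angles from the ledge, 64 mm apart, each as long as its stand, the longest at +y (left seen from the robot), the shortest at -y. Origin: centre of its underside.
- line_1 (a point): Where the first (longest) inlaid line (125 mm, for the 125 mm stand) meets the ledge's face, on the tray's top, 6 mm above the desk. x points into the ledge, along the line; y along the ledge to the left; z up. The 125 mm stand's centre belongs 62.5 mm before it (-x).
- line_2 (a point): Where the second inlaid line (110 mm, for the 110 mm stand) meets the ledge's face, on the tray's top, 6 mm above the desk. x points into the ledge, along the line; y along the ledge to the left; z up. The 110 mm stand's centre belongs 55 mm before it (-x).
- line_3 (a point): Where the third inlaid line (95 mm, for the 95 mm stand) meets the ledge's face, on the tray's top, 6 mm above the desk. x points into the ledge, along the line; y along the ledge to the left; z up. The 95 mm stand's centre belongs 47.5 mm before it (-x).
- line_4 (a point): Where the fourth inlaid line (80 mm, for the 80 mm stand) meets the ledge's face, on the tray's top, 6 mm above the desk. x points into the ledge, along the line; y along the ledge to the left; z up. The 80 mm stand's centre belongs 40 mm before it (-x).
- line_5 (a point): Where the fifth (shortest) inlaid line (65 mm, for the 65 mm stand) meets the ledge's face, on the tray's top, 6 mm above the desk. x points into the ledge, along the line; y along the ledge to the left; z up. The 65 mm stand's centre belongs 32.5 mm before it (-x).
- mug: White mug, 76 mm across, 85 mm high, handle on its +y side; a bystander. Origin: centre of its underside.
- pen_cup: Black pen cup with pens, 72 mm across, 95 mm high (pens to 145 mm); a bystander. Origin: centre of its underside.
Not all that is in view belongs to the job. What is shaped like the stand_80 but red is not meant. What is shaped like the stand_110 but blue or green is not meant.

How it is judged:
On the way, in this order (a step that is already met when the one before it is completed fails the run):
1. the 125 mm stand is held home in the stamp: its end within 2.5 mm of the shoulders, in line within 0.1 rad and 8 mm, for 1.5 s (x of stand_125 in the frame of stamp between -0.065 and -0.0585 m and y of stand_125 in the frame of stamp between -0.008 and 0.008 m and z of stand_125 in the frame of stamp below 0.016 m and angle between the x axis of stand_125 and the x axis of stamp, either way round below 0.1 rad), for 1.5 s.
2. the 110 mm stand is held home in the stamp: its end within 2.5 mm of the shoulders, in line within 0.1 rad and 8 mm, for 1.5 s (x of stand_110 in the frame of stamp between -0.0575 and -0.051 m and y of stand_110 in the frame of stamp between -0.008 and 0.008 m and z of stand_110 in the frame of stamp below 0.016 m and angle between the x axis of stand_110 and the x axis of stamp, either way round below 0.1 rad), for 1.5 s.
3. the 95 mm stand is held home in the stamp: its end within 2.5 mm of the shoulders, in line within 0.1 rad and 8 mm, for 1.5 s (x of stand_95 in the frame of stamp between -0.05 and -0.0435 m and y of stand_95 in the frame of stamp between -0.008 and 0.008 m and z of stand_95 in the frame of stamp below 0.016 m and angle between the x axis of stand_95 and the x axis of stamp, either way round below 0.1 rad), for 1.5 s.
4. the 80 mm stand is held home in the stamp: its end within 2.5 mm of the shoulders, in line within 0.1 rad and 8 mm, for 1.5 s (x of stand_80 in the frame of stamp between -0.0425 and -0.036 m and y of stand_80 in the frame of stamp between -0.008 and 0.008 m and z of stand_80 in the frame of stamp below 0.016 m and angle between the x axis of stand_80 and the x axis of stamp, either way round below 0.1 rad), for 1.5 s.
5. the 65 mm stand is held home in the stamp: its end within 2.5 mm of the shoulders, in line within 0.1 rad and 8 mm, for 1.5 s (x of stand_65 in the frame of stamp between -0.035 and -0.0285 m and y of stand_65 in the frame of stamp between -0.008 and 0.008 m and z of stand_65 in the frame of stamp below 0.016 m and angle between the x axis of stand_65 and the x axis of stamp, either way round below 0.1 rad), for 1.5 s.
At the end, for the whole second after the job is handed in: Every stand that is present lies at rest, groove up, flat on the tray on the line of its own length: within 8 mm of the line, parallel to it within 0.09 rad (5 degrees), its end within 5 mm of the ledge (x of stand_125 in the frame of line_1 between -0.0675 and -0.0595 m and y of stand_125 in the frame of line_1 between -0.008 and 0.008 m and z of stand_125 in the frame of line_1 between -0.003 and 0.004 m and angle between the x axis of stand_125 and the x axis of line_1, either way round below 0.09 rad and angle between each of stand_125, stand_110, stand_95, stand_80, stand_65's own z axis and vertical below 0.1 rad and linear speed of each of stand_125, stand_110, stand_95, stand_80, stand_65 below 0.02 m/s and x of stand_110 in the frame of line_2 between -0.06 and -0.052 m and y of stand_110 in the frame of line_2 between -0.008 and 0.008 m and z of stand_110 in the frame of line_2 between -0.003 and 0.004 m and angle between the x axis of stand_110 and the x axis of line_2, either way round below 0.09 rad and x of stand_95 in the frame of line_3 between -0.0525 and -0.0445 m and y of stand_95 in the frame of line_3 between -0.008 and 0.008 m and z of stand_95 in the frame of line_3 between -0.003 and 0.004 m and angle between the x axis of stand_95 and the x axis of line_3, either way round below 0.09 rad and x of stand_80 in the frame of line_4 between -0.045 and -0.037 m and y of stand_80 in the frame of line_4 between -0.008 and 0.008 m and z of stand_80 in the frame of line_4 between -0.003 and 0.004 m and angle between the x axis of stand_80 and the x axis of line_4, either way round below 0.09 rad and x of stand_65 in the frame of line_5 between -0.0375 and -0.0295 m and y of stand_65 in the frame of line_5 between -0.008 and 0.008 m and z of stand_65 in the frame of line_5 between -0.003 and 0.004 m and angle between the x axis of stand_65 and the x axis of line_5, either way round below 0.09 rad); the robot touches nothing.
It fails at once if the wide block is moved more than 40 mm (distance of wide_block from where it was at the start of the episode above 0.04 m).
It fails at once if the mug is moved more than 30 mm or tipped (distance of mug from where it was at the start of the episode above 0.03 m or angle between mug's own z axis and vertical above 0.5 rad).
It fails at once if the pen cup is moved more than 30 mm or tipped (distance of pen_cup from where it was at the start of the episode above 0.03 m or angle between pen_cup's own z axis and vertical above 0.5 rad).
Of stand_125, stand_110, stand_95, stand_80, stand_65 only 4 to 5 are there at a start; the rules pass over those that are not, and their reading is None.
At some moment in a run one of stand_125, stand_110, stand_95, stand_80, stand_65 may be knocked a few centimetres aside while the robot is not near it.
Once in a run the grip may slacken for a moment while it holds something.
It also fails if it takes over 210 s, if anything falls off the work surface, if the arm or the gripper's body presses on something with over 40 N, if the wrist force passes 120 N, or if a joint passes its speed limit or range.

### The arm

A 7-joint arm with a two-finger parallel gripper is mounted at the origin on the work surface. World frame = base frame: x ahead of the robot, y to its left, z up, the work surface at z = 0. Lengths are in m, angles in rad, forces in N, time in s.
With the tool pointing down it reaches from about 0.425 to 0.875 m from the base axis. Payload 4.7 kg.
Tool frame: the origin (TCP) lies midway between the tips of the shut fingers; the grasp point (between the pads) lies 19 mm behind it; z points along the fingers, y is the line along which they close (so a half turn about z gives the same grasp; the last joint's range is limited). The gripper opens to 87 mm and grips with 3 to 60 N. Pads are 19 mm wide; open, the fingers measure 117 mm over their backs; the gripper's body (75 mm by 190 mm) begins 51 mm behind the grasp point.
Start: joints at [-1.226, 0.321, -0.07, 1.45, 0.023, 1.371, -0.057], TCP at [0.211, 0.615, 0.223] pointing down, gripper open.
Joint ranges: [-2.86, 2.86], [-0.3, 2.09], [-1.38, 1.24], [0.06, 2.45], [-1.56, 4.7], [0.09, 2.05], [-2.69, 2.69]. Speed limits (rad/s): [2.57, 2.57, 3.14, 3.14, 3.14, 3.14, 3.14].

### API

Orientations are given as a rotation vector (axis times angle).
In Python, from bench import ctrl gives the robot as it stands. The module is installed in compiled form; this text tells all that it offers.
- The arm moves only by the tool carry_out, never from a script. Its argument "steps" is a list of rows, each a list of 7 numbers: the turn, a rotation vector about the world's x, y, z in degrees, then the shift along the world's x, y, z in cm, then the opening, from 0 (shut) to 1 (fully open). A call has 1 to 12 rows; each row is the pose to reach, as a shift and turn from the pose commanded when the call began; what a row does not reach only later rows make up. A row lasts 1/10 s, in which the tool goes at most 50 mm and 8.59 degrees, less where a joint would pass 70% of its speed; a pose out of reach is approached as far as the arm can. A call with a gripper value outside its range is refused whole. The fingers move at their own pace and stop on an object; "squeeze" is the grip in N (left out, the last holds). Time passes only in rows, so rows that repeat a pose let the fingers close. It gives the time, the measured TCP pose, the force, the opening and the grip force at its end, in the units of the state.
- ctrl.get_state(): the state, without advancing time (a new reading comes with each control period).
- ctrl.get_image(name): name is "scene" or "top" or "wrist"; returns a dict with "pixels" (384x512x3 uint8, red, green, blue), "camera_matrix" (3x3 intrinsics, pixels), "cam_to_world" (4x4, takes a point from camera to world coordinates); the wrist camera has in their place "T_tool_cam" (4x4, takes a point from camera to tool coordinates, whose origin is the TCP and whose axes are the flange's). Camera axes: x right, y down, z forward; pixel columns grow to the right and rows downward; lengths in m; the calibration is good to about 2 mm. The wrist camera is an equidistant fisheye: a pixel r from the principal point sees the ray r / f radians off the axis. A picture is of the moment at which its call begins: read the wrist's pose just before it. There is no depth.
- ctrl.close_job(): hands the job in; it is judged then, once.
The state is a dict: "time": time; "joint_positions": joint angles; "qd": joint speeds; "joint_torque": joint torques, N m; "position": TCP position; "tool_rot": TCP orientation; "ft_force": force on the tool from outside, world axes, zero at the start; "torque": the same for the moment, N m; "grip_width": opening from 0.0 (shut) to 1.0 (fully open); "grip_force": force on a finger pad.
Only numpy, scipy, OpenCV 4.12 (cv2) and the standard library are available. Lean on these libraries where they do the work, as an engineer would, in place of code of your own. Each camera call takes 0.05 s, during which the arm holds its last target. There are 200 camera calls.

## Working session

There is one attempt and no reset: what is moved stays moved. The work goes in short steps, Python scripts to look and compute and a tool call to move; the robot and the scene stay as the last step left them, time stands still between calls to the robot, and variables do not carry over. Pictures are saved under pics/ and viewed, at most 16 in all, crops included, and the job is handed in when it is done.

Besides the shell and the picture viewer there is one more tool, called after ">>>" as a command line: name --pt "numbers of a row" for each row, then --argument value for the rest. carry_out: Moves the arm, as the interface text tells. Its arguments: {"type":"object","properties":{"steps":{"type":"array","items":{"type":"array","items":{"type":"number"}}},"squeeze":{"type":"number"}},"required":["steps"]}

```bash
mkdir -p pics; cat > h.py <<'E'
import numpy as np, cv2
from bench import ctrl
def shot(n,f=None):
    im=ctrl.get_image(n)
    if f: cv2.imwrite('pics/'+f,cv2.cvtColor(im['pixels'],cv2.COLOR_RGB2BGR))
    return im
def ray(im,uv,z):
    K=np.array(im['camera_matrix']);T=np.array(im['cam_to_world'])
    uv=np.atleast_2d(np.asarray(uv,float))
    d=np.c_[uv,np.ones(len(uv))]@np.linalg.inv(K).T@T[:3,:3].T
    o=T[:3,3]; s=(z-o[2])/d[:,2]
    return o+s[:,None]*d
def proj(im,P):
    K=np.array(im['camera_matrix']);T=np.linalg.inv(np.array(im['cam_to_world']))
    P=np.atleast_2d(P)@T[:3,:3].T+T[:3,3]
    q=P@K.T
    return q[:,:2]/q[:,2:]
E
python3 - <<'E'
from h import *
s=ctrl.get_state();print(s['time'],s['position'],s['tool_rot'],s['grip_width'])
for n in('top','scene'):
    im=shot(n,n+'0.png');print(n,np.round(im['camera_matrix'],1).tolist(),np.round(im['cam_to_world'],3).tolist())
E
```

```text
0.0 [0.21097701 0.61421401 0.22146417] [-5.17148073e-01 -3.09853435e+00  3.02991245e-03] 0.9989472347452056
top [[349.0, 0.0, 255.8], [0.0, 349.0, 197.6], [0.0, 0.0, 1.0]] [[0.021, -0.99, 0.142, 0.422], [-1.0, -0.02, 0.006, 0.094], [-0.003, -0.142, -0.99, 1.205], [0.0, 0.0, 0.0, 1.0]]
scene [[442.5, 0.0, 256.4], [0.0, 442.5, 194.7], [0.0, 0.0, 1.0]] [[-0.684, 0.561, -0.467, 1.223], [0.73, 0.517, -0.448, 0.709], [-0.01, -0.647, -0.762, 1.113], [0.0, 0.0, 0.0, 1.0]]
```

View pics/top0.png

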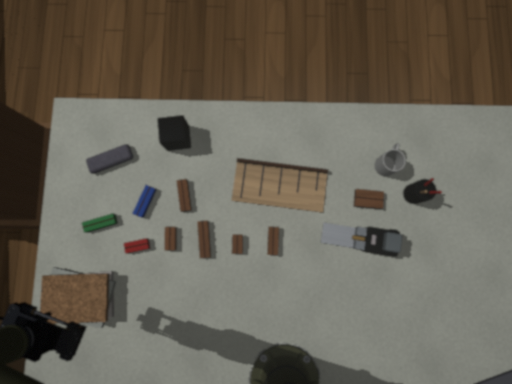

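View pics/scene0.png

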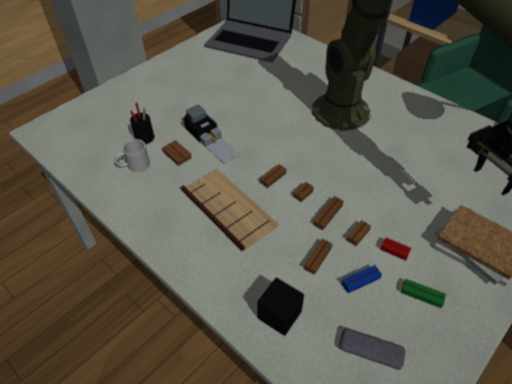

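The top view shows five narrow brown stands at about (184,195), (170,238), (205,239), (238,244) and (273,241), and the wide block at (369,199). The tray is at (282,186). The stamp's bed is at (338,236), facing right (-y). The mug is at (393,160) and the pen cup at (420,191). The scene view agrees with this.

```bash
cat >> h.py <<'E'
def brown(px):
    h=cv2.cvtColor(cv2.GaussianBlur(px,(0,0),.6),cv2.COLOR_RGB2HSV).astype(int)
    p=px.astype(int)
    return ((h[...,0]<14)&(h[...,1]>75)&(h[...,2]>35)&(h[...,2]<150)&(p[...,0]-p[...,2]>18)).astype(np.uint8)
def stands(im,z=.026,box=(110,390,140,270)):
    k=4
    m=brown(cv2.resize(im['pixels'],None,fx=k,fy=k,interpolation=cv2.INTER_CUBIC))
    M=np.zeros_like(m);a,b,c,d=[k*v for v in box];M[c:d,a:b]=m[c:d,a:b]
    M=cv2.morphologyEx(M,cv2.MORPH_CLOSE,np.ones((9,9)))
    out=[]
    for c in cv2.findContours(M,cv2.RETR_EXTERNAL,cv2.CHAIN_APPROX_NONE)[0]:
        if cv2.contourArea(c)<1000: continue
        W=ray(im,(c[:,0]+.5)/k-.5,z)[:,:2].astype(np.float32)
        (cx,cy),(w,h),a=cv2.minAreaRect(W*1000)
        if w<h: w,h,a=h,w,a+90
        out.append((round(cx),round(cy),round(w),round(h),round((a+90)%180-90,1)))
    return sorted(out,key=lambda o:-o[2])
E
python3 - <<'E'
from h import *
im=shot('top')
for o in stands(im): print(o)
px=im['pixels']
def crop(x0,x1,y0,y1,k): return cv2.resize(px[y0:y1,x0:x1],None,fx=k,fy=k,interpolation=cv2.INTER_CUBIC)
a=crop(225,345,150,220,6);b=crop(310,430,205,265,6)
cv2.imwrite('pics/crop0.png',cv2.resize(cv2.cvtColor(np.vstack([a,b]),cv2.COLOR_RGB2BGR),None,fx=.75,fy=.75))
E
```

```text
(701, -21, 237, 8, 83.8)
(447, 273, 120, 33, 6.1)
(595, 348, 107, 34, 10.3)
(596, -284, 96, 58, 85.7)
(447, 40, 90, 33, -0.9)
(421, 498, 84, 38, -76.5)
(447, 386, 76, 35, 2.2)
(433, 160, 60, 32, 1.2)
```

View pics/crop0.png

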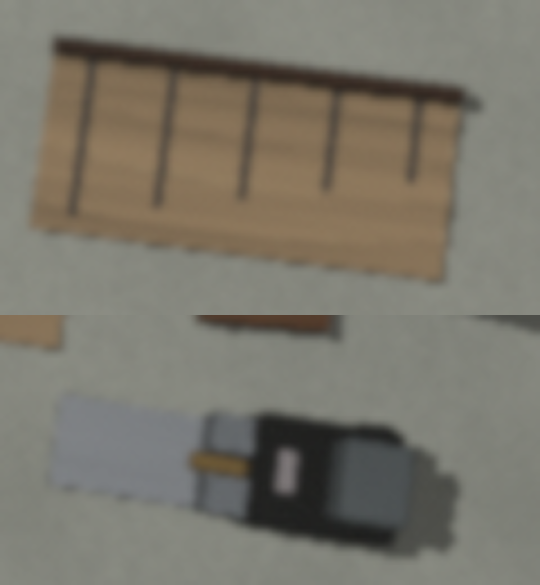

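All five stands are present, and their measured lengths match the nominal ones. The crop shows the near ends of the tray lines at crop (72,215), (157,206), (241,198), (326,189) and (411,181). The bed corners are at (65,393), (50,487), (207,413) and (195,507).

```bash
cat > fit.py <<'E'
from h import *
im=shot('top')
def c2o(p,x0,y0,dy=0): p=np.array(p,float); return np.c_[x0+p[:,0]/4.5-.5,y0+(p[:,1]-dy)/4.5-.5]
def rigid(L,W):
    lc,wc=L.mean(0),W.mean(0);A=((L-lc)[:,0]+1j*(L-lc)[:,1]).conj()@((W-wc)[:,0]+1j*(W-wc)[:,1])
    a=np.angle(A);R=np.array([[np.cos(a),-np.sin(a)],[np.sin(a),np.cos(a)]])
    t=wc-R@lc; return a,R,t,np.abs(W-(L@R.T+t)).max()
ends=ray(im,c2o([(72,215),(157,206),(241,198),(326,189),(411,181)],225,150),.006)[:,:2]
L=np.array([(-l,128-64*i) for i,l in enumerate((.125,.110,.095,.080,.065))]);L[:,1]/=1000
L=np.array([(-l,.128-.064*i) for i,l in enumerate((.125,.110,.095,.080,.065))])
a,R,t,e=rigid(L,ends);print('tray',np.degrees(a),t,e)
for i,l in enumerate((.125,.110,.095,.080,.065)): print(i+1,np.round(R@[-l/2,.128-.064*i]+t,4))
# bed: left edge x=-110, sides y=+-35
b=ray(im,c2o([(65,393),(50,487),(207,413),(195,507)],310,205,315),.006)[:,:2]
print('bed corners',np.round(b,4).tolist())
a,R,t,e=rigid(np.array([(-.11,.035),(-.11,-.035),(0,.035),(0,-.035)]),b);print('stamp',np.degrees(a),t,e)
for l in (.125,.110,.095,.080,.065): print(l,np.round(R@[-l/2,0]+t,4),np.round(R@[-l/2-.04,0]+t,4))
for n,u in(('pencup',(420,191)),('mug',(393,160))): print(n,ray(im,[u],.05)[0])
# bed segmentation check
k=4;px=cv2.resize(im['pixels'],None,fx=k,fy=k,interpolation=cv2.INTER_CUBIC).astype(int)
m=((px[...,2]-px[...,0]>8)).astype(np.uint8);M=np.zeros_like(m);M[210*k:260*k,312*k:358*k]=m[210*k:260*k,312*k:358*k]
M=cv2.morphologyEx(M,cv2.MORPH_OPEN,np.ones((9,9)))
c=max(cv2.findContours(M,cv2.RETR_EXTERNAL,cv2.CHAIN_APPROX_NONE)[0],key=cv2.contourArea)
print('bedrect',cv2.minAreaRect(ray(im,(c[:,0]+.5)/k-.5,.006)[:,:2].astype(np.float32)*1000))
E
python3 fit.py
```

```text
tray -6.223704176453209 [0.70448619 0.0134845 ] 0.00038660039723963785
1 [0.6562 0.1475]
2 [0.6567 0.0831]
3 [0.6573 0.0186]
4 [ 0.6578 -0.0458]
5 [ 0.6583 -0.1102]
bed corners [[0.5146, -0.1345], [0.4432, -0.1227], [0.5016, -0.2425], [0.4305, -0.232]]
stamp -97.37742411299874 [ 0.46544781 -0.23745826] 0.0016480687729112653
0.125 [ 0.4735 -0.1755] [ 0.4786 -0.1358]
0.11 [ 0.4725 -0.1829] [ 0.4776 -0.1432]
0.095 [ 0.4715 -0.1904] [ 0.4767 -0.1507]
0.08 [ 0.4706 -0.1978] [ 0.4757 -0.1581]
0.065 [ 0.4696 -0.2052] [ 0.4748 -0.1656]
pencup [ 0.62114939 -0.44806894  0.05      ]
mug [ 0.7259005  -0.36154564  0.05      ]Traceback (most recent call last):
  File "fit.py", line 23, in <module>
    c=max(cv2.findContours(M,cv2.RETR_EXTERNAL,cv2.CHAIN_APPROX_NONE)[0],key=cv2.contourArea)
ValueError: max() iterable argument is empty
```

Both fits hold. The tray residual is 0.4 mm, and the bed measures about 70 x 110 mm. Moving to hover over the 125 mm stand.

>>> carry_out --pt "0 0 25 23.6 -34.1 0 1" --pt "0 0 25 23.6 -34.1 0 1" --pt "0 0 25 23.6 -34.1 0 1" --pt "0 0 25 23.6 -34.1 0 1" --pt "0 0 25 23.6 -34.1 0 1" --pt "0 0 25 23.6 -34.1 -6 1" --pt "0 0 25 23.6 -34.1 -12 1" --pt "0 0 25 23.6 -34.1 -12 1" --pt "0 0 25 23.6 -34.1 -12 1" --pt "0 0 25 23.6 -34.1 -12 1" --pt "0 0 25 23.6 -34.1 -12 1" --pt "0 0 25 23.6 -34.1 -12 1" --squeeze 30

```text
time: 1.4
position: [0.447, 0.2754, 0.1034]
tool_rot: [-0.168, 3.136, 0.002]
ft_force: [0.2, 0.8, -0.4]
grip_width: 0.999
grip_force: 0.0
```

```bash
python3 - <<'E'
from h import *
s=ctrl.get_state();print(s['time'],s['position'],s['tool_rot'],s['ft_force'])
im=shot('wrist','w1.png');print(im['camera_matrix'],im['T_tool_cam'])
E
```

```text
1.4 [0.44697844 0.27542497 0.10342951] [-1.67798150e-01  3.13634385e+00  2.44470370e-03] [ 0.18879364  0.83976878 -0.37716821]
[[297.31863964   0.         253.10469946]
 [  0.         297.31863964 189.95269634]
 [  0.           0.           1.        ]] [[ 3.56835974e-04 -9.65146797e-01 -2.61708870e-01  7.13688566e-02]
 [ 9.99999931e-01  3.71878887e-04 -7.95451731e-06  1.45669762e-03]
 [ 1.05001280e-04 -2.61708849e-01  9.65146863e-01 -1.61171936e-01]
 [ 0.00000000e+00  0.00000000e+00  0.00000000e+00  1.00000000e+00]]
```

View pics/w1.png

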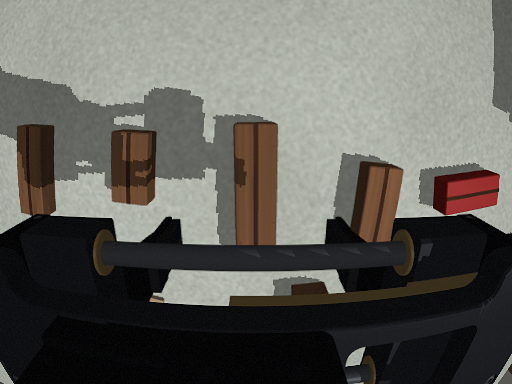

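The wrist view shows the 125 mm stand centred between the fingers at column 256, running straight along the tool. Now the grasp.

>>> carry_out --pt "0 0 0 0 0 -4 1" --pt "0 0 0 0 0 -8 1" --pt "0 0 0 0 0 -9.7 1" --pt "0 0 0 0 0 -9.7 1" --pt "0 0 0 0 0 -9.7 0.3" --pt "0 0 0 0 0 -9.7 0.3" --pt "0 0 0 0 0 -9.7 0.3" --pt "0 0 0 0 0 -9.7 0.3" --pt "0 0 0 0 0 -9.7 0.3" --pt "0 0 0 0 0 -9.7 0.3" --pt "0 0 0 0 0 -9.7 0.3" --pt "0 0 0 0 0 -9.7 0.3" --squeeze 40

```text
time: 2.65
position: [0.4472, 0.2742, 0.0057]
tool_rot: [-0.166, 3.137, 0.001]
ft_force: [0.5, 2.4, 0.5]
grip_width: 0.409
grip_force: 40.0
```

```bash
cat > grab.py <<'E'
from h import *
s=ctrl.get_state();R,_=cv2.Rodrigues(np.array(s['tool_rot']))
print('t',s['time'],'pos',np.round(s['position'],4),'yaw_y',np.degrees(np.arctan2(R[1,1],R[0,1])).round(1),'tilt',np.round(R[:,2],3),'F',np.round(s['ft_force'],1),'w',round(s['grip_width'],3),'gf',round(s['grip_force'],1))
E
python3 grab.py
```

```text
t 2.65 pos [0.4472 0.2742 0.0057] yaw_y 96.1 tilt [ 0.     0.001 -1.   ] F [0.5 2.4 0.5] w 0.409 gf 40.0
```

>>> carry_out --pt "0 0 0 0 0 5 0.3" --pt "0 0 0 0 0 10 0.3" --pt "0 0 -8 0.3 -4 10 0.3" --pt "0 0 -16 0.6 -8 10 0.3" --pt "0 0 -24 0.9 -12 10 0.3" --pt "0 0 -32 1.2 -16 10 0.3" --pt "0 0 -40 1.5 -20 10 0.3" --pt "0 0 -48 1.8 -24 10 0.3" --pt "0 0 -56 2.1 -28 10 0.3" --pt "0 0 -64 2.4 -32 10 0.3" --pt "0 0 -72 2.6 -36 10 0.3" --pt "0 0 -80 2.8 -39 10 0.3"

```text
time: 3.85
position: [0.4743, -0.1192, 0.1054]
tool_rot: [-1.9, -2.502, 0.001]
ft_force: [0.9, 0.2, -0.6]
grip_width: 0.41
grip_force: 40.0
```

>>> carry_out --pt "0 0 -8 0.1 -2 0 0.3" --pt "0 0 -16 0.2 -3.5 0 0.3" --pt "0 0 -23.5 0.2 -3.5 0 0.3" --pt "0 0 -23.5 0.2 -3.5 0 0.3" --pt "0 0 -23.5 0.2 -3.5 0 0.3" --pt "0 0 -23.5 0.2 -3.5 0 0.3"

```text
time: 4.45
position: [0.477, -0.1507, 0.1054]
tool_rot: [-2.358, -2.076, 0.0]
ft_force: [-0.5, 0.0, -0.3]
grip_width: 0.411
grip_force: 4.0
```

```bash
python3 grab.py; python3 - <<'E'
from h import *
im=shot('wrist','w2.png')
E
```

```text
t 4.45 pos [ 0.477  -0.1507  0.1054] yaw_y -7.3 tilt [-0.  0. -1.] F [-0.5  0.  -0.3] w 0.411 gf 4.0
```

View pics/w2.png

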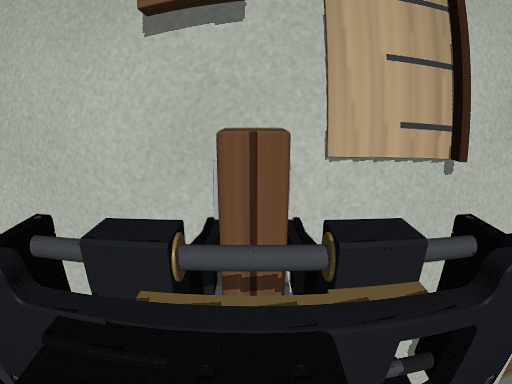

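The wrist view shows the stand still straight and level between the fingers at columns 218–290. The grip has slackened to 4 N, so I will hold briefly, re-check, then lower.

>>> carry_out --pt "0 0 0 0 0 0 0.3" --pt "0 0 0 0 0 0 0.3" --pt "0 0 0 0 0 0 0.3" --pt "0 0 0 0 0 0 0.3" --pt "0 0 0 0 0 0 0.3" --squeeze 40

```text
time: 5.0
position: [0.4771, -0.1512, 0.1056]
tool_rot: [2.361, 2.072, 0.0]
ft_force: [-0.5, -0.2, -1.3]
grip_width: 0.413
grip_force: 40.0
```

>>> carry_out --pt "0 0 0 0 0 -5 0.3" --pt "0 0 0 0 0 -8 0.3" --pt "0 0 0 0 0 -9.2 0.3" --pt "0 0 0 0 0 -9.2 0.3" --pt "0 0 0 0 0 -9.2 0.3"

```text
time: 5.5
position: [0.4779, -0.1516, 0.0142]
tool_rot: [2.36, 2.072, 0.001]
ft_force: [-0.1, 0.4, -1.2]
grip_width: 0.411
grip_force: 40.0
```

```bash
cat > wr.py <<'E'
from h import *
def wrist_pts(uv,z,im,s):
    K=np.array(im['camera_matrix']);T=np.array(im['T_tool_cam'])
    R,_=cv2.Rodrigues(np.array(s['tool_rot']))
    p=(np.atleast_2d(uv)-K[:2,2])/K[0,0];r=np.linalg.norm(p,axis=1)
    d=np.c_[p/r[:,None]*np.sin(r)[:,None],np.cos(r)]
    d=d@T[:3,:3].T@R.T;o=R@T[:3,3]+np.array(s['position'])
    return o+((z-o[2])/d[:,2])[:,None]*d
E
python3 grab.py; python3 - <<'E'
from h import *
from wr import *
s=ctrl.get_state();im=shot('wrist')
px=im['pixels'];k=brown(px);col=k[80:215,225:285].mean(1)
rows=np.where(col>.5)[0]+80;print('stand back end row',rows.min())
v=rows.min()-.5
for u in(235,270): 
  P=wrist_pts([[u,v]],.032,im,s)[0];print(P, 'along from tcp',(P-np.array(s['position']))[:2]@[.1284,.9917])
E
```

```text
t 5.5 pos [ 0.4779 -0.1516  0.0142] yaw_y -7.5 tilt [ 0.001 -0.001 -1.   ] F [-0.1  0.4 -1.2] w 0.411 gf 40.0
stand back end row 129
[ 0.47716609 -0.08659547  0.032     ] along from tcp 0.06433372052404841
[ 0.49382363 -0.08877703  0.032     ] along from tcp 0.06430909678084831
```

The stand is square, and its back end is 64 mm behind the TCP, so it slipped only about 2 mm along its length. Pushing home.

>>> carry_out --pt "0 0 0 -0.2 -0.7 -0.1 0.3" --pt "0 0 0 -0.3 -1.4 -0.1 0.3" --pt "0 0 0 -0.4 -2.0 -0.1 0.3" --pt "0 0 0 -0.42 -2.2 -0.1 0.3" --pt "0 0 0 -0.44 -2.3 -0.1 0.3" --pt "0 0 0 -0.45 -2.4 -0.1 0.3" --pt "0 0 0 -0.45 -2.4 -0.1 0.3" --squeeze 55

```text
time: 6.25
position: [0.474, -0.171, 0.0132]
tool_rot: [-2.357, -2.072, -0.008]
ft_force: [1.6, 11.9, 2.9]
grip_width: 0.409
grip_force: 55.0
```

```bash
python3 grab.py
```

```text
t 6.25 pos [ 0.474  -0.171   0.0132] yaw_y -7.4 tilt [ 0.001  0.006 -1.   ] F [ 1.6 11.9  2.9] w 0.409 gf 55.0
```

```bash
cat > back.py <<'E'
from h import *
from wr import *
def back(z=.032):
    s=ctrl.get_state();im=shot('wrist');k=brown(im['pixels'])
    R,_=cv2.Rodrigues(np.array(s['tool_rot']));ax=R[:2,0]/np.linalg.norm(R[:2,0])
    for u in(235,270):
        c=k[60:225,u-6:u+7].mean(1)>.5
        n=len(c)-1
        while n>0 and c[n-6:n].any(): n-=1
        v=60+n-.5
        P=wrist_pts([[u,v]],z,im,s)[0];print('back end',np.round(P[:2],4),'from tcp',round((P-np.array(s['position']))[:2]@ax,4))
    return s
back()
im=shot('top');px=im['pixels'][200:265,310:420];cv2.imwrite('pics/st1.png',cv2.cvtColor(cv2.resize(px,None,fx=6,fy=6,interpolation=cv2.INTER_CUBIC),cv2.COLOR_RGB2BGR))
E
python3 back.py
```

```text
back end [ 0.4732 -0.1057] from tcp 0.0647
back end [ 0.4897 -0.1083] from tcp 0.0642
```

View pics/st1.png

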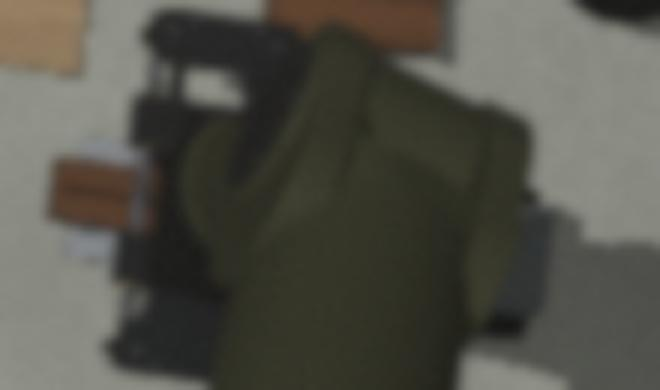

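The top view shows the stand on the bed, overhanging its left edge by about 15 mm as it should. The force of 12 N already exceeds the spring's 6 N. I will push a little more to see whether it is stopped.

>>> carry_out --pt "0 0 0 -0.02 -0.2 0 0.3" --pt "0 0 0 -0.03 -0.3 0 0.3" --pt "0 0 0 -0.03 -0.3 0 0.3" --pt "0 0 0 -0.03 -0.3 0 0.3"

```text
time: 6.75
position: [0.4739, -0.171, 0.0132]
tool_rot: [-2.353, -2.071, -0.011]
ft_force: [1.4, 18.5, 5.5]
grip_width: 0.407
grip_force: 55.0
```

```bash
python3 grab.py; python3 - <<'E'
from back import back
from h import *
im=shot('top')
print(ray(im,[(319.2,225.8),(317.5,236.2)],.032),ray(im,[(324.2,222.8),(319.9,242)],.006))
E
```

```text
t 6.75 pos [ 0.4739 -0.171   0.0132] yaw_y -7.3 tilt [ 0.001  0.01  -1.   ] F [ 1.4 18.5  5.5] w 0.407 gf 55.0
back end [ 0.4731 -0.1063] from tcp 0.0641
back end [ 0.4897 -0.1084] from tcp 0.0641
[[ 0.49898092 -0.11356372  0.032     ]
 [ 0.4641613  -0.10772024  0.032     ]] [[ 0.51133726 -0.13536494  0.006     ]
 [ 0.44562099 -0.12027793  0.006     ]]
```

```bash
python3 - <<'E'
from h import *
im=shot('scene');px=im['pixels'];u=proj(im,[[.466,-.232,.03]])[0].astype(int);print(u)
c=px[u[1]-40:u[1]+50,u[0]-60:u[0]+60];cv2.imwrite('pics/sc1.png',cv2.cvtColor(cv2.resize(c,None,fx=6,fy=6,interpolation=cv2.INTER_CUBIC),cv2.COLOR_RGB2BGR))
E
```

```text
[212 136]
```

View pics/sc1.png

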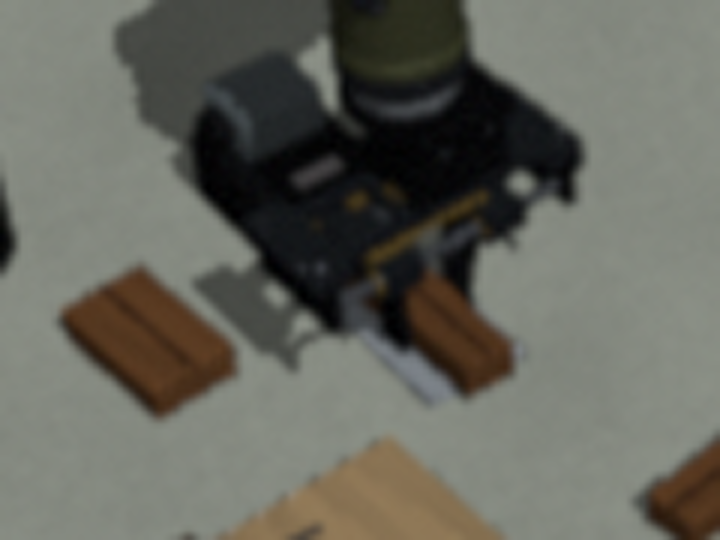

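Nothing in the scene view blocks the gripper. Casting the shoulders' front edge at z = 0.036 from the first top picture gives y ≈ -0.229. The contact point gives -0.231, so the stand is home. Holding.

>>> carry_out --pt "0 0 0 0 0 0 0.3" --pt "0 0 0 0 0 0 0.3" --pt "0 0 0 0 0 0 0.3" --pt "0 0 0 0 0 0 0.3" --pt "0 0 0 0 0 0 0.3" --pt "0 0 0 0 0 0 0.3" --pt "0 0 0 0 0 0 0.3" --pt "0 0 0 0 0 0 0.3" --pt "0 0 0 0 0 0 0.3" --pt "0 0 0 0 0 0 0.3" --pt "0 0 0 0 0 0 0.3" --pt "0 0 0 0 0 0 0.3"

```text
time: 8.15
position: [0.4739, -0.171, 0.0132]
tool_rot: [-2.353, -2.071, -0.011]
ft_force: [0.8, 17.3, 5.5]
grip_width: 0.412
grip_force: 55.0
```

>>> carry_out --pt "0 0 0 0 0 0 0.3" --pt "0 0 0 0 0 0 0.3" --pt "0 0 0 0 0 0 0.3" --pt "0 0 0 0 0 0 0.3" --pt "0 0 0 0 0 0 0.3" --pt "0 0 0 0 0 0 0.3" --pt "0 0 0 0 0 0 0.3" --pt "0 0 0 0 0 0 0.3" --pt "0 0 0 0 0 0 0.3" --pt "0 0 0 0 0 0 0.3" --pt "0 0 0 0 0 0 0.3" --pt "0 0 0 0 0 0 0.3"

```text
time: 9.35
position: [0.4739, -0.171, 0.0132]
tool_rot: [-2.353, -2.071, -0.011]
ft_force: [1.8, 17.7, 5.9]
grip_width: 0.405
grip_force: 55.0
```

```bash
python3 grab.py; python3 - <<'E'
from h import *
im=cv2.imread('pics/top0.png')
I=shot('top')
print('shoulder front top',ray(I,[(310+205/4.5-.5,205+98/4.5-.5),(310+197/4.5-.5,205+190/4.5-.5)],.036))
print('plunger tip axis z.019+.0075', ray(I,[(310+190/4.5-.5,205+146/4.5-.5),(310+247/4.5-.5,205+150/4.5-.5)],.0265))
E
```

```text
t 9.35 pos [ 0.4739 -0.171   0.0132] yaw_y -7.3 tilt [ 0.001  0.01  -1.   ] F [ 1.8 17.7  5.9] w 0.405 gf 55.0
shoulder front top [[ 0.49960599 -0.23254859  0.036     ]
 [ 0.43180154 -0.22534675  0.036     ]]
plunger tip axis z.019+.0075 [[ 0.46426657 -0.22334015  0.0265    ]
 [ 0.46218661 -0.26570177  0.0265    ]]
```

Home was held for over 2.5 s. Now back off, lift, and carry it to line 1.

>>> carry_out --pt "0 0 0 0.1 1.0 0.1 0.3" --pt "0 0 0 0.2 1.5 5 0.3" --pt "0 0 0 0.2 1.5 10 0.3" --pt "0 0 8 1.5 4 10 0.3" --pt "0 0 16 3 7 10 0.3" --pt "0 0 24 4.5 10 10 0.3" --pt "0 0 32 6 13 10 0.3" --pt "0 0 40 7.5 16 10 0.3" --pt "0 0 48 9 19 10 0.3" --pt "0 0 56 10.5 22 10 0.3" --pt "0 0 64 12 25 10 0.3" --pt "0 0 72 14 28 10 0.3" --squeeze 40

```text
time: 10.6
position: [0.6127, 0.1016, 0.1125]
tool_rot: [-0.685, -3.066, 0.001]
ft_force: [1.0, -0.5, -1.0]
grip_width: 0.412
grip_force: 40.0
```

>>> carry_out --pt "0 0 8 1.5 2.5 0 0.3" --pt "0 0 16 3.4 4.7 0 0.3" --pt "0 0 19.3 3.4 4.7 0 0.3" --pt "0 0 19.3 3.4 4.7 0 0.3" --pt "0 0 19.3 3.4 4.7 -4 0.3" --pt "0 0 19.3 3.4 4.7 -8 0.3" --pt "0 0 19.3 3.4 4.7 -9.7 0.3" --pt "0 0 19.3 3.4 4.7 -9.7 0.3" --pt "0 0 19.3 3.4 4.7 -9.7 0.3"

```text
time: 11.5
position: [0.6471, 0.148, 0.0165]
tool_rot: [0.171, 3.136, -0.0]
ft_force: [-0.1, 0.9, -1.5]
grip_width: 0.413
grip_force: 40.0
```

```bash
python3 grab.py;python3 -c "import back"; python3 - <<'E'
from h import *
shot('wrist','w3.png')
E
```

```text
t 11.5 pos [0.6471 0.148  0.0165] yaw_y 83.8 tilt [ 0.001 -0.    -1.   ] F [-0.1  0.9 -1.5] w 0.413 gf 40.0
back end [0.5834 0.1474] from tcp 0.0633
back end [0.5852 0.1644] from tcp 0.0633
```

View pics/w3.png

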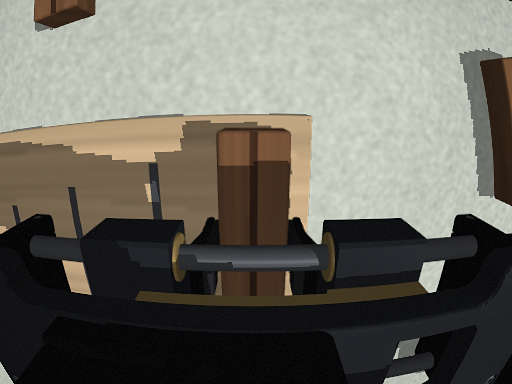

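The wrist view shows the 125 mm stand over the tray. Line 2's near end is at (153,163) and the tray's near-left corner is at (310,116).

```bash
python3 - <<'E'
from wr import *
s=ctrl.get_state();im=shot('wrist')
print(wrist_pts([(153.5,163.5),(310,116)],.006,im,s),'expect (.6021,.089) (.5846,.1874)')
E
```

```text
[[0.59974385 0.09421452 0.006     ]
 [0.58222537 0.19049026 0.006     ]] expect (.6021,.089) (.5846,.1874)
```

>>> carry_out --pt "0 0 0 0.3 0 -0.25 0.3" --pt "0 0 0 0.6 -0.1 -0.25 0.3" --pt "0 0 0 0.9 -0.1 -0.25 0.3" --pt "0 0 0 1.1 -0.1 -0.25 0.3" --pt "0 0 0 1.3 -0.1 -0.25 0.3" --pt "0 0 0 1.3 -0.1 -0.25 0.3"

```text
time: 12.3
position: [0.6533, 0.148, 0.012]
tool_rot: [-0.167, -3.124, 0.002]
ft_force: [-15.6, -1.5, 8.0]
grip_width: 0.411
grip_force: 40.0
```

```bash
python3 grab.py;python3 -c "import back"
```

```text
t 12.3 pos [0.6533 0.148  0.012 ] yaw_y 83.9 tilt [-0.014 -0.001 -1.   ] F [-15.6  -1.5   8. ] w 0.411 gf 40.0
back end [0.5898 0.1476] from tcp 0.0632
back end [0.5915 0.1641] from tcp 0.0632
```

The stand is in contact with the ledge at 15.6 N. I will nudge it 2 mm to the left as a compromise between the two views, relax, release and lift.

>>> carry_out --pt "0 0 0 -0.3 0.2 0.1 0.3" --pt "0 0 0 -0.5 0.2 0.1 0.3" --pt "0 0 0 -0.5 0.2 0.1 0.55" --pt "0 0 0 -0.5 0.2 0.1 0.55" --pt "0 0 0 -0.5 0.2 0.1 0.55" --pt "0 0 0 -0.5 0.2 0.1 0.55" --pt "0 0 0 -0.5 0.2 3 0.55" --pt "0 0 0 -0.5 0.2 7 0.6" --pt "0 0 0 -0.5 0.2 12 0.8" --pt "0 0 0 -0.5 0.2 16 1" --pt "0 0 0 -0.5 0.2 16 1"

```text
time: 13.5
position: [0.6587, 0.1504, 0.1813]
tool_rot: [0.168, 3.124, 0.007]
ft_force: [0.6, 0.4, -0.1]
grip_width: 0.789
grip_force: 0.0
```

>>> carry_out --pt "0 0 5 -4.5 0 0 1" --pt "0 0 10 -9 0 0 1" --pt "0 0 10 -13 0 0 1" --pt "0 0 10 -16 0 0 1" --pt "0 0 10 -16 0 0 1"

```text
time: 14.0
position: [0.4908, 0.1502, 0.1726]
tool_rot: [0.109, -3.137, -0.001]
ft_force: [0.4, 0.1, 0.2]
grip_width: 0.998
grip_force: 0.0
```

```bash
python3 grab.py; python3 - <<'E'
from h import *
im=shot('top','top2.png')
for z in (.026,): 
  for o in stands(im): print(o)
px=im['pixels'][150:262,160:345];cv2.imwrite('pics/t2.png',cv2.cvtColor(cv2.resize(px,None,fx=4,fy=4,interpolation=cv2.INTER_CUBIC),cv2.COLOR_RGB2BGR))
E
```

```text
t 14.0 pos [0.4908 0.1502 0.1726] yaw_y 94.0 tilt [-0.002  0.001 -1.   ] F [0.4 0.1 0.2] w 0.998 gf 0.0
(664, 17, 305, 89, 83.7)
(595, 348, 108, 34, 10.3)
(595, -284, 96, 58, 85.4)
(447, 41, 89, 30, -2.7)
(421, 498, 84, 37, -76.9)
(447, 386, 76, 35, 3.1)
```

View pics/t2.png

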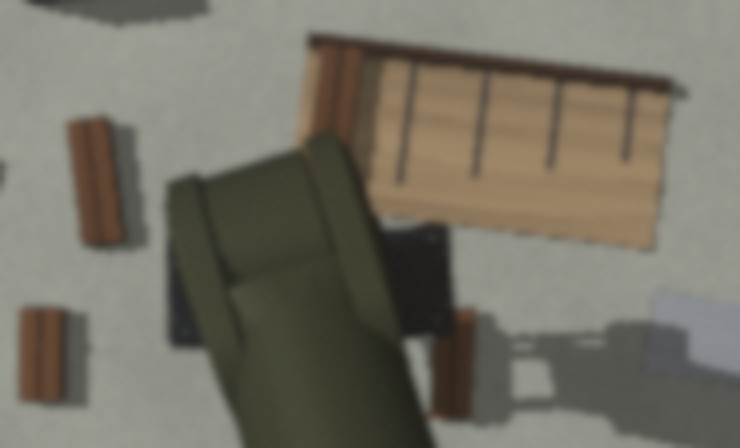

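The stand lies on line 1 against the ledge, with its groove at crop column 342, where the line spacing puts the line. Next is the 110 mm stand.

>>> carry_out --pt "0 0 6.5 2 4 0 1" --pt "0 0 6.5 4 8 0 1" --pt "0 0 6.5 6 12 0 1" --pt "0 0 6.5 8 16 0 1" --pt "0 0 6.5 10.1 19.9 0 1" --pt "0 0 6.5 10.1 19.9 -4 1" --pt "0 0 6.5 10.1 19.9 -8 1" --pt "0 0 6.5 10.1 19.9 -12 1" --pt "0 0 6.5 10.1 19.9 -12 1" --pt "0 0 6.5 10.1 19.9 -12 1"

```text
time: 15.05
position: [0.596, 0.3484, 0.0525]
tool_rot: [0.282, -3.128, 0.001]
ft_force: [0.3, 0.3, 1.3]
grip_width: 1.0
grip_force: 0.0
```

```bash
cat >> wr.py <<'E'
def side(z=.026,rows=(140,200)):
    "lateral midline of the stand ahead of the camera, in the tool frame (y along closing), mm; and angle"
    s=ctrl.get_state();im=shot('wrist');k=brown(im['pixels']);R,_=cv2.Rodrigues(np.array(s['tool_rot']))
    M=[]
    for v in range(rows[0],rows[1],5):
        r=k[v];a=255
        while r[a-4:a].any(): a-=1
        b=256
        while r[b:b+4].any(): b+=1
        P=wrist_pts([(a-.5,v),(b-.5,v)],z,im,s);q=(P-np.array(s['position']))@R
        if abs(q[1,1]-q[0,1])<.06: M.append((q[:,0].mean(),q[:,1].mean(),q[1,1]-q[0,1]))
    M=np.array(M)
    if len(M)>2:
        p=np.polyfit(M[:,0],M[:,1],1);print('mid at tcp mm',round(1000*p[1],1),'ang deg',round(np.degrees(p[0]),1),'width',np.round(1000*M[:,2].mean(),1))
    else: print('no rows',M)
E
python3 grab.py; python3 -c "
import wr;wr.side()
import back"
```

```text
t 15.05 pos [0.596  0.3484 0.0525] yaw_y 100.3 tilt [-0.001 -0.001 -1.   ] F [0.3 0.3 1.3] w 1.0 gf 0.0
mid at tcp mm -4.6 ang deg 6.7 width 20.5
back end [0.5436 0.3296] from tcp 0.0562
back end [0.5391 0.3507] from tcp 0.0568
```

>>> carry_out --pt "0 0 0 0 0 -3 1" --pt "0 0 0 0 0 -4.75 1" --pt "0 0 0 0 0 -4.75 1" --pt "0 0 0 0 0 -4.75 0.3" --pt "0 0 0 0 0 -4.75 0.3" --pt "0 0 0 0 0 -4.75 0.3" --pt "0 0 0 0 0 -4.75 0.3" --pt "0 0 0 0 0 -4.75 0.3" --pt "0 0 0 0 0 -4.75 0.3" --pt "0 0 0 0 0 -4.75 0.3" --pt "0 0 0 0 0 0.3 0.3" --pt "0 0 0 0 0 5.3 0.3" --squeeze 45

```text
time: 16.4
position: [0.5936, 0.3478, 0.1042]
tool_rot: [0.283, -3.124, 0.004]
ft_force: [0.8, 1.2, -0.0]
grip_width: 0.405
grip_force: 44.9
```

>>> carry_out --pt "0 0 -8 -0.9 -4 0 0.3" --pt "0 0 -16 -1.8 -8 0 0.3" --pt "0 0 -24 -2.7 -12 0 0.3" --pt "0 0 -32 -3.6 -16 0 0.3" --pt "0 0 -40 -4.5 -20 0 0.3" --pt "0 0 -48 -5.4 -24 0 0.3" --pt "0 0 -56 -6.3 -28 0 0.3" --pt "0 0 -64 -7.2 -32 0 0.3" --pt "0 0 -72 -8.1 -36 0 0.3" --pt "0 0 -80 -9.0 -40 0 0.3" --pt "0 0 -88 -10 -44 0 0.3" --pt "0 0 -96 -11 -48 0 0.3"

```text
time: 17.6
position: [0.4846, -0.1327, 0.1057]
tool_rot: [2.142, 2.298, 0.001]
ft_force: [0.2, -0.3, -0.5]
grip_width: 0.41
grip_force: 44.9
```

>>> carry_out --pt "0 0 -8 -0.9 -2.4 0 0.3" --pt "0 0 -11.8 -0.9 -2.4 0 0.3" --pt "0 0 -11.8 -0.9 -2.4 0 0.3" --pt "0 0 -11.8 -0.9 -2.4 -5 0.3" --pt "0 0 -11.8 -0.9 -2.4 -8 0.3" --pt "0 0 -11.8 -0.9 -2.4 -9.3 0.3" --pt "0 0 -11.8 -0.9 -2.4 -9.3 0.3" --pt "0 0 -11.8 -0.9 -2.4 -9.3 0.3"

```text
time: 18.4
position: [0.4754, -0.1541, 0.0137]
tool_rot: [-2.355, -2.074, 0.002]
ft_force: [-7.8, 1.6, 16.3]
grip_width: 0.41
grip_force: 45.0
```

```bash
python3 grab.py; python3 -c "import back"
```

```text
t 18.4 pos [ 0.4754 -0.1541  0.0137] yaw_y -7.2 tilt [-0.003  0.002 -1.   ] F [-7.8  1.6 16.3] w 0.41 gf 45.0
back end [ 0.4733 -0.0988] from tcp 0.0546
back end [ 0.4901 -0.1009] from tcp 0.0546
```

>>> carry_out --pt "0 0 0 0 0 0.15 0.3" --pt "0 0 0 -0.1 -0.7 0.15 0.3" --pt "0 0 0 -0.2 -1.4 0.15 0.3" --pt "0 0 0 -0.26 -2.0 0.1 0.3" --pt "0 0 0 -0.3 -2.3 0.1 0.3" --pt "0 0 0 -0.33 -2.5 0.1 0.3" --pt "0 0 0 -0.35 -2.7 0.1 0.3" --pt "0 0 0 -0.36 -2.8 0.1 0.3" --pt "0 0 0 -0.36 -2.8 0.1 0.3" --pt "0 0 0 -0.36 -2.8 0.1 0.3" --squeeze 55

```text
time: 19.5
position: [0.4744, -0.1745, 0.0138]
tool_rot: [-2.351, -2.07, -0.012]
ft_force: [1.7, 20.7, 7.3]
grip_width: 0.408
grip_force: 55.0
```

```bash
python3 grab.py; python3 -c "import back"
```

```text
t 19.5 pos [ 0.4744 -0.1745  0.0138] yaw_y -7.3 tilt [-0.     0.012 -1.   ] F [ 1.7 20.7  7.3] w 0.408 gf 55.0
back end [ 0.4722 -0.1189] from tcp 0.0548
back end [ 0.489  -0.1211] from tcp 0.0548
```

>>> carry_out --pt "0 0 0 0 -0.2 0 0.3" --pt "0 0 0 0 -0.2 0 0.3" --pt "0 0 0 0 -0.2 0 0.3" --pt "0 0 0 0 -0.2 0 0.3" --pt "0 0 0 0 -0.2 0 0.3" --pt "0 0 0 0 -0.2 0 0.3" --pt "0 0 0 0 -0.2 0 0.3" --pt "0 0 0 0 -0.2 0 0.3" --pt "0 0 0 0 -0.2 0 0.3" --pt "0 0 0 0 -0.2 0 0.3" --pt "0 0 0 0 -0.2 0 0.3" --pt "0 0 0 0 -0.2 0 0.3"

```text
time: 20.8
position: [0.4744, -0.1745, 0.0138]
tool_rot: [-2.348, -2.069, -0.014]
ft_force: [0.1, 24.7, 10.8]
grip_width: 0.408
grip_force: 55.0
```

```bash
python3 grab.py; python3 -c "import back"
```

```text
t 20.8 pos [ 0.4744 -0.1745  0.0138] yaw_y -7.2 tilt [-0.001  0.015 -1.   ] F [ 0.1 24.7 10.8] w 0.408 gf 55.0
back end [ 0.4721 -0.1191] from tcp 0.0547
back end [ 0.489  -0.1212] from tcp 0.0548
```

Firmly stopped. A little more hold, then to line 2.

>>> carry_out --pt "0 0 0 0 0 0 0.3" --pt "0 0 0 0 0 0 0.3" --pt "0 0 0 0 0 0 0.3" --pt "0 0 0 0 0 0 0.3" --pt "0 0 0 0 0 0 0.3" --pt "0 0 0 0 0 0 0.3" --pt "0 0 0 0 0 0 0.3" --pt "0 0 0 0 0 0 0.3"

```text
time: 21.7
position: [0.4744, -0.1745, 0.0138]
tool_rot: [-2.348, -2.069, -0.014]
ft_force: [1.2, 25.2, 10.5]
grip_width: 0.411
grip_force: 55.0
```

>>> carry_out --pt "0 0 0 0.1 1.0 0.1 0.3" --pt "0 0 0 0.2 1.5 5 0.3" --pt "0 0 0 0.2 1.5 10 0.3" --pt "0 0 8 1.5 4 10 0.3" --pt "0 0 16 3 7 10 0.3" --pt "0 0 24 4.5 9 10 0.3" --pt "0 0 32 6 11 10 0.3" --pt "0 0 40 7.5 13 10 0.3" --pt "0 0 48 9 16 10 0.3" --pt "0 0 56 10.5 19 10 0.3" --pt "0 0 64 12 22 10 0.3" --pt "0 0 72 14 25 10 0.3" --squeeze 40

```text
time: 22.9
position: [0.6129, 0.0647, 0.113]
tool_rot: [-0.684, -3.065, 0.002]
ft_force: [0.2, -0.5, -1.4]
grip_width: 0.409
grip_force: 40.0
```

>>> carry_out --pt "0 0 8 1.5 1.2 0 0.3" --pt "0 0 16 2.9 2.1 0 0.3" --pt "0 0 19.3 2.9 2.1 0 0.3" --pt "0 0 19.3 2.9 2.1 0 0.3" --pt "0 0 19.3 2.9 2.1 -4 0.3" --pt "0 0 19.3 2.9 2.1 -8 0.3" --pt "0 0 19.3 2.9 2.1 -9.8 0.3" --pt "0 0 19.3 2.9 2.1 -9.8 0.3" --pt "0 0 19.3 2.9 2.1 -9.8 0.3"

```text
time: 23.8
position: [0.6415, 0.0845, 0.0151]
tool_rot: [-0.172, -3.136, 0.001]
ft_force: [1.0, -0.3, -0.4]
grip_width: 0.41
grip_force: 40.0
```

```bash
python3 grab.py;python3 -c "import back"; python3 - <<'E'
from h import *
shot('wrist','w4.png')
E
```

```text
t 23.8 pos [0.6415 0.0845 0.0151] yaw_y 83.7 tilt [-0.001 -0.001 -1.   ] F [ 1.  -0.3 -0.4] w 0.41 gf 40.0
back end [0.587 0.083] from tcp 0.054
back end [0.5888 0.1   ] from tcp 0.054
```

View pics/w4.png

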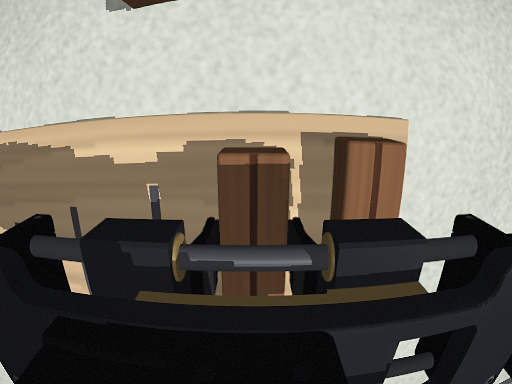

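The wrist view shows line 3's near end at (153,187) and the placed 125 mm stand's groove at (378,139), with the held stand between them.

```bash
cat > tf.py <<'E'
import numpy as np
a=np.radians(-6.22);R=np.array([[np.cos(a),-np.sin(a)],[np.sin(a),np.cos(a)]]);t=np.array([.7045,.0135])
def tray(P): return 1000*((np.atleast_2d(P)[:,:2]-t)@R)
E
python3 - <<'E'
from wr import *;from tf import tray
s=ctrl.get_state();im=shot('wrist')
print('line3 end (exp -95,0)',tray(wrist_pts([(153.5,187)],.006,im,s)))
print('125 groove back (exp -125,128), held groove',tray(wrist_pts([(378,139),(254,150)],.032,im,s)),'tcp',tray(s['position']))
E
```

```text
line3 end (exp -95,0) [[-97.07402085   4.47164191]]
125 groove back (exp -125,128), held groove [[-129.64631645  130.62311148]
 [-122.59867211   66.42789797]] tcp [[-69.94083182  64.61043785]]
```

>>> carry_out --pt "0 0 0 0.3 0 -0.1 0.3" --pt "0 0 0 0.6 -0.1 -0.1 0.3" --pt "0 0 0 0.9 -0.1 -0.1 0.3" --pt "0 0 0 1.2 -0.1 -0.1 0.3" --pt "0 0 0 1.5 -0.1 -0.1 0.3" --pt "0 0 0 1.6 -0.1 -0.1 0.3" --pt "0 0 0 1.6 -0.1 -0.1 0.3"

```text
time: 24.7
position: [0.6505, 0.0848, 0.0133]
tool_rot: [-0.168, -3.121, 0.002]
ft_force: [-17.9, -1.8, 9.9]
grip_width: 0.409
grip_force: 40.0
```

```bash
python3 grab.py;python3 -c "import back"
```

```text
t 24.7 pos [0.6505 0.0848 0.0133] yaw_y 83.9 tilt [-0.016 -0.    -1.   ] F [-17.9  -1.8   9.9] w 0.409 gf 40.0
back end [0.5962 0.0833] from tcp 0.0538
back end [0.5985 0.1001] from tcp 0.0533
```

>>> carry_out --pt "0 0 0 -0.3 0.2 0.1 0.3" --pt "0 0 0 -0.5 0.2 0.1 0.3" --pt "0 0 0 -0.5 0.2 0.1 0.55" --pt "0 0 0 -0.5 0.2 0.1 0.55" --pt "0 0 0 -0.5 0.2 0.1 0.55" --pt "0 0 0 -0.5 0.2 0.1 0.55" --pt "0 0 0 -0.5 0.2 3 0.55" --pt "0 0 0 -0.5 0.2 7 0.6" --pt "0 0 0 -0.5 0.2 12 0.8" --pt "0 0 0 -2.5 -2 14 1" --pt "0 0 0 -6.5 -5 14 1" --pt "0 0 0 -10.5 -8 14 1"

```text
time: 26.0
position: [0.5529, 0.0039, 0.1559]
tool_rot: [0.167, 3.134, 0.0]
ft_force: [0.0, -1.0, -0.6]
grip_width: 0.883
grip_force: 0.0
```

>>> carry_out --pt "0 0 0 -4 -3 0 1" --pt "0 0 0 -8 -6 0 1" --pt "0 0 0 -8 -11 0 1" --pt "0 0 0 -8 -16 0 1" --pt "0 0 0 -8 -16 0 1" --pt "0 0 0 -8 -16 0 1"

```text
time: 26.6
position: [0.4728, -0.1565, 0.1551]
tool_rot: [0.174, 3.136, 0.001]
ft_force: [0.1, 0.6, 0.2]
grip_width: 1.002
grip_force: 0.0
```

```bash
python3 grab.py; python3 - <<'E'
from h import *
im=shot('top','top3.png')
for o in stands(im): print(o)
px=im['pixels'];a=cv2.resize(px[150:220,225:345],None,fx=6,fy=6,interpolation=cv2.INTER_CUBIC)
cv2.imwrite('pics/t3.png',cv2.cvtColor(a,cv2.COLOR_RGB2BGR))
E
```

```text
t 26.6 pos [ 0.4728 -0.1565  0.1551] yaw_y 83.6 tilt [ 0.001  0.    -1.   ] F [0.1 0.6 0.2] w 1.002 gf 0.0
(646, 17, 304, 130, 85.1)
(595, -284, 96, 58, 85.1)
(447, 40, 90, 32, -1.8)
(421, 498, 84, 37, -76.7)
(477, 400, 76, 35, 2.3)
(433, 160, 60, 32, 1.2)
```

View pics/t3.png

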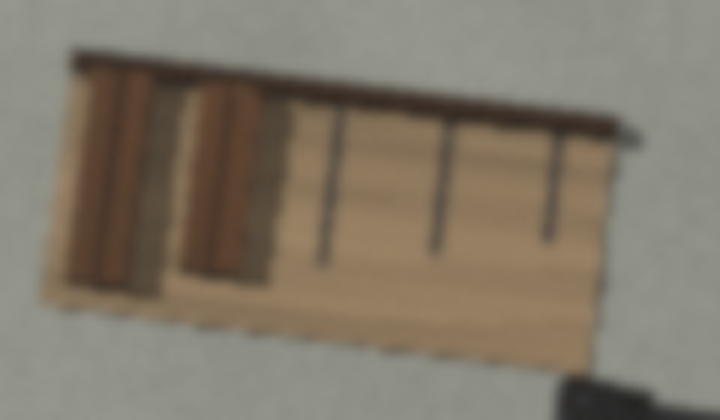

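The 125 and 110 mm stands are flush and centred: their grooves at (123,70) and (231,84) fall where the 109 px line spacing predicts. The 80 mm stand was knocked to about (0.477, 0.400). Next is the 95 mm stand.

>>> carry_out --pt "0 0 4.9 -0.6 5 0 1" --pt "0 0 4.9 -1.2 10 0 1" --pt "0 0 4.9 -2.0 15 0 1" --pt "0 0 4.9 -2.5 19.5 0 1" --pt "0 0 4.9 -2.5 19.5 0 1" --pt "0 0 4.9 -2.5 19.5 -5 1" --pt "0 0 4.9 -2.5 19.5 -10 1" --pt "0 0 4.9 -2.5 19.5 -13 1" --pt "0 0 4.9 -2.5 19.5 -14.9 1" --pt "0 0 4.9 -2.5 19.5 -14.9 1" --squeeze 45

```text
time: 27.65
position: [0.4449, 0.0404, 0.003]
tool_rot: [-0.03, -3.135, 0.002]
ft_force: [-0.5, 1.0, 0.6]
grip_width: 1.003
grip_force: 0.0
```

>>> carry_out --pt "0 0 0 0 0 0 0.3" --pt "0 0 0 0 0 0 0.3" --pt "0 0 0 0 0 0 0.3" --pt "0 0 0 0 0 0 0.3" --pt "0 0 0 0 0 0 0.3" --pt "0 0 0 0 0 0 0.3" --pt "0 0 0 0 0 0 0.3" --pt "0 0 0 0 0 5 0.3" --pt "0 0 0 0 0 10 0.3" --pt "0 0 0 0 0 10 0.3"

```text
time: 28.65
position: [0.4526, 0.0404, 0.1119]
tool_rot: [0.034, 3.13, 0.005]
ft_force: [1.9, 0.8, -0.9]
grip_width: 0.408
grip_force: 45.0
```

```bash
python3 grab.py; python3 -c "
from back import *"
```

```text
t 28.65 pos [0.4526 0.0404 0.1119] yaw_y 88.7 tilt [ 0.012  0.003 -1.   ] F [ 1.9  0.8 -0.9] w 0.408 gf 45.0
back end [0.4186 0.0281] from tcp 0.0337
back end [0.4192 0.0567] from tcp 0.0337
```

>>> carry_out --pt "0 0 -8 1 -2 0 0.3" --pt "0 0 -16 1.5 -4 0 0.3" --pt "0 0 -24 2 -6 0 0.3" --pt "0 0 -32 2.5 -8 0 0.3" --pt "0 0 -40 2.75 -10 0 0.3" --pt "0 0 -48 2.75 -12 0 0.3" --pt "0 0 -56 2.75 -14 0 0.3" --pt "0 0 -64 2.75 -16 0 0.3" --pt "0 0 -72 2.75 -18 0 0.3" --pt "0 0 -80 2.75 -20.2 0 0.3" --pt "0 0 -88 2.75 -20.2 0 0.3" --pt "0 0 -96.1 2.75 -20.2 0 0.3"

```text
time: 29.95
position: [0.4733, -0.1629, 0.1034]
tool_rot: [-2.365, -2.063, 0.005]
ft_force: [0.1, -1.0, -1.0]
grip_width: 0.408
grip_force: 45.0
```

>>> carry_out --pt "0 0 0 0 0 0 0.3" --pt "0 0 0 0 0 0 0.3" --pt "0 0 0 0 0 -4 0.3" --pt "0 0 0 0 0 -8 0.3" --pt "0 0 0 0 0 -9.2 0.3" --pt "0 0 0 0 0 -9.2 0.3" --pt "0 0 0 0 0 -9.2 0.3"

```text
time: 30.65
position: [0.4757, -0.1623, 0.0153]
tool_rot: [-2.355, -2.078, -0.001]
ft_force: [-5.4, 0.9, 16.9]
grip_width: 0.408
grip_force: 45.0
```

```bash
python3 grab.py; python3 -c "
from back import *"
```

```text
t 30.65 pos [ 0.4757 -0.1623  0.0153] yaw_y -7.2 tilt [-0.     0.001 -1.   ] F [-5.4  0.9 16.9] w 0.408 gf 45.0
back end [ 0.4727 -0.1116] from tcp 0.05
back end [ 0.4897 -0.1137] from tcp 0.05
```

>>> carry_out --pt "0 0 0 0 0 0.1 0.3" --pt "0 0 0 0 0 0.2 0.3" --pt "0 0 0 0 0 0.2 0.3" --pt "0 0 0 0 0 0.2 0.3" --squeeze 55

```text
time: 31.15
position: [0.475, -0.162, 0.0154]
tool_rot: [-2.358, -2.075, 0.001]
ft_force: [0.2, 0.1, 2.8]
grip_width: 0.407
grip_force: 55.0
```

```bash
python3 grab.py; python3 - <<'E'
from h import *
im=shot('scene','sc2f.png');px=im['pixels'];u=proj(im,[[.47,-.18,.03]])[0].astype(int)
c=px[u[1]-45:u[1]+45,u[0]-60:u[0]+60];cv2.imwrite('pics/sc2.png',cv2.cvtColor(cv2.resize(c,None,fx=6,fy=6,interpolation=cv2.INTER_CUBIC),cv2.COLOR_RGB2BGR))
E
```

```text
t 31.15 pos [ 0.475  -0.162   0.0154] yaw_y -7.3 tilt [-0.001  0.    -1.   ] F [0.2 0.1 2.8] w 0.407 gf 55.0
```

View pics/sc2.png

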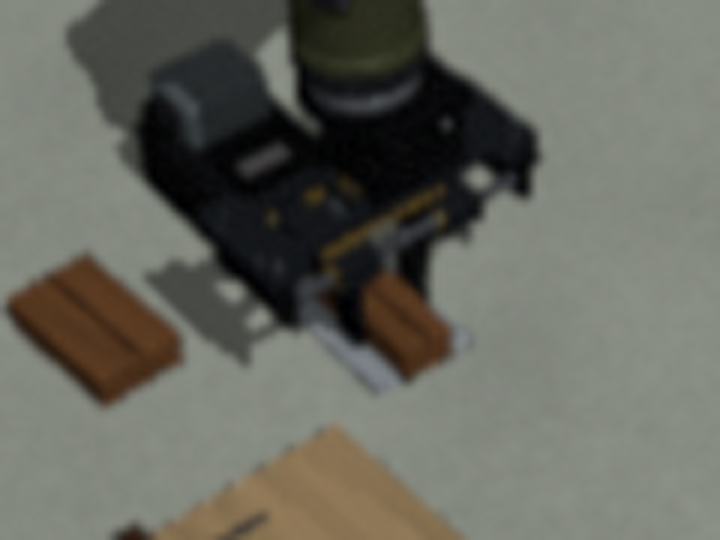

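The stand rests flat on the bed and the residual force is gone. Pushing home.

>>> carry_out --pt "0 0 0 -0.1 -0.7 0 0.3" --pt "0 0 0 -0.2 -1.4 0 0.3" --pt "0 0 0 -0.26 -2.0 0 0.3" --pt "0 0 0 -0.3 -2.3 0 0.3" --pt "0 0 0 -0.33 -2.5 0 0.3" --pt "0 0 0 -0.35 -2.7 0 0.3" --pt "0 0 0 -0.36 -2.8 0 0.3" --pt "0 0 0 -0.37 -2.9 0 0.3" --pt "0 0 0 -0.37 -2.9 0 0.3" --pt "0 0 0 -0.37 -2.9 0 0.3" --pt "0 0 0 -0.37 -2.9 0 0.3"

```text
time: 32.3
position: [0.4723, -0.1838, 0.0154]
tool_rot: [-2.35, -2.071, -0.009]
ft_force: [0.5, 18.5, 6.4]
grip_width: 0.411
grip_force: 55.0
```

```bash
python3 grab.py; python3 -c "import back"
```

```text
t 32.3 pos [ 0.4723 -0.1838  0.0154] yaw_y -7.2 tilt [-0.001  0.01  -1.   ] F [ 0.5 18.5  6.4] w 0.411 gf 55.0
back end [ 0.4693 -0.1328] from tcp 0.0502
back end [ 0.4864 -0.1355] from tcp 0.0497
```

Home: the implied stop is at y ≈ -0.228, consistent with before. Holding, then to line 3.

>>> carry_out --pt "0 0 0 0 0 0 0.3" --pt "0 0 0 0 0 0 0.3" --pt "0 0 0 0 0 0 0.3" --pt "0 0 0 0 0 0 0.3" --pt "0 0 0 0 0 0 0.3" --pt "0 0 0 0 0 0 0.3" --pt "0 0 0 0 0 0 0.3" --pt "0 0 0 0 0 0 0.3" --pt "0 0 0 0 0 0 0.3" --pt "0 0 0 0 0 0 0.3" --pt "0 0 0 0 0 0 0.3" --pt "0 0 0 0 0 0 0.3"

```text
time: 33.6
position: [0.4723, -0.1837, 0.0154]
tool_rot: [-2.35, -2.072, -0.009]
ft_force: [1.4, 17.8, 6.0]
grip_width: 0.406
grip_force: 55.0
```

>>> carry_out --pt "0 0 0 0 0 0 0.3" --pt "0 0 0 0 0 0 0.3" --pt "0 0 0 0 0 0 0.3" --pt "0 0 0 0 0 0 0.3" --pt "0 0 0 0 0 0 0.3" --pt "0 0 0 0 0 0 0.3" --pt "0 0 0 0 0 0 0.3" --pt "0 0 0 0 0 0 0.3" --pt "0 0 0 0 0 0 0.3" --pt "0 0 0 0 0 0 0.3" --pt "0 0 0 0 0 0 0.3" --pt "0 0 0 0 0 0 0.3"

```text
time: 34.8
position: [0.4723, -0.1838, 0.0154]
tool_rot: [-2.35, -2.071, -0.009]
ft_force: [0.0, 18.8, 6.1]
grip_width: 0.406
grip_force: 55.0
```

>>> carry_out --pt "0 0 0 0.1 1.0 0.1 0.3" --pt "0 0 0 0.2 1.5 5 0.3" --pt "0 0 0 0.2 1.5 10 0.3" --pt "0 0 8 1.5 4 10 0.3" --pt "0 0 16 3 6 10 0.3" --pt "0 0 24 4.5 8 10 0.3" --pt "0 0 32 6 10 10 0.3" --pt "0 0 40 7.5 12 10 0.3" --pt "0 0 48 9 14 10 0.3" --pt "0 0 56 10.5 16 10 0.3" --pt "0 0 64 12 18 10 0.3" --pt "0 0 72 14 20 10 0.3" --squeeze 40

```text
time: 36.0
position: [0.6116, 0.0079, 0.115]
tool_rot: [-0.682, -3.066, 0.002]
ft_force: [0.2, -0.5, -0.2]
grip_width: 0.408
grip_force: 40.0
```

>>> carry_out --pt "0 0 8 1.5 1.0 0 0.3" --pt "0 0 16 3.3 1.3 0 0.3" --pt "0 0 19.2 3.3 1.3 0 0.3" --pt "0 0 19.2 3.3 1.3 0 0.3" --pt "0 0 19.2 3.3 1.3 -4 0.3" --pt "0 0 19.2 3.3 1.3 -8 0.3" --pt "0 0 19.2 3.3 1.3 -9.9 0.3" --pt "0 0 19.2 3.3 1.3 -9.9 0.3" --pt "0 0 19.2 3.3 1.3 -9.9 0.3"

```text
time: 36.9
position: [0.644, 0.0205, 0.0161]
tool_rot: [-0.172, -3.136, 0.001]
ft_force: [0.2, 0.5, -0.6]
grip_width: 0.412
grip_force: 40.0
```

>>> carry_out --pt "0 0 0 0.3 0 -0.1 0.3" --pt "0 0 0 0.6 -0.1 -0.1 0.3" --pt "0 0 0 0.9 -0.1 -0.1 0.3" --pt "0 0 0 1.2 -0.1 -0.1 0.3" --pt "0 0 0 1.5 -0.1 -0.1 0.3" --pt "0 0 0 1.5 -0.1 -0.1 0.3"

```text
time: 37.5
position: [0.6528, 0.0205, 0.0145]
tool_rot: [-0.168, -3.122, 0.001]
ft_force: [-17.1, 0.3, 10.3]
grip_width: 0.409
grip_force: 40.0
```

```bash
python3 grab.py; python3 -c "import back"; python3 - <<'E'
from h import *
shot('wrist','w5.png')
E
```

```text
t 37.5 pos [0.6528 0.0205 0.0145] yaw_y 83.8 tilt [-0.015  0.    -1.   ] F [-17.1   0.3  10.3] w 0.409 gf 40.0
back end [0.6031 0.0184] from tcp 0.0493
back end [0.6054 0.0354] from tcp 0.0488
```

View pics/w5.png

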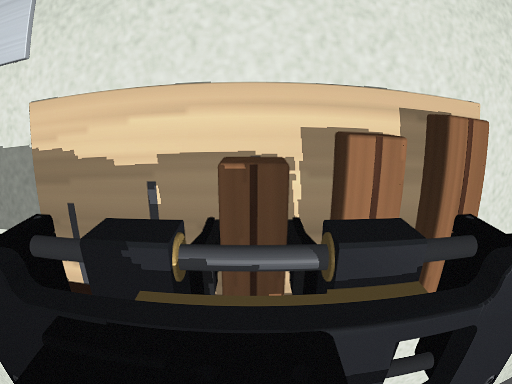

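The held 95 mm stand lies between line 4 and the 110 mm stand with the same spacing as before. Nudge 2 mm, release, and go to hover over the 80 mm stand.

>>> carry_out --pt "0 0 0 -0.3 0.2 0.1 0.3" --pt "0 0 0 -0.5 0.2 0.1 0.3" --pt "0 0 0 -0.5 0.2 0.1 0.55" --pt "0 0 0 -0.5 0.2 0.1 0.55" --pt "0 0 0 -0.5 0.2 0.1 0.55" --pt "0 0 0 -0.5 0.2 0.1 0.55" --pt "0 0 0 -0.5 0.2 3 0.55" --pt "0 0 0 -0.5 0.2 7 0.6" --pt "0 0 0 -0.5 0.2 12 0.8" --pt "0 0 0 -2.5 2 14 1" --pt "0 0 0 -4.5 6 14 1" --pt "0 0 0 -6.5 10 14 1"

```text
time: 38.85
position: [0.5951, 0.121, 0.1574]
tool_rot: [0.173, 3.133, 0.002]
ft_force: [-0.4, 0.9, 0.0]
grip_width: 0.878
grip_force: 0.0
```

>>> carry_out --pt "0 0 8.5 -1.9 4 0 1" --pt "0 0 8.5 -3.8 8 0 1" --pt "0 0 8.5 -5.7 12 0 1" --pt "0 0 8.5 -7.6 16 0 1" --pt "0 0 8.5 -9 20 0 1" --pt "0 0 8.5 -10 24 0 1" --pt "0 0 8.5 -11.7 28 0 1" --pt "0 0 8.5 -11.7 28 -4 1" --pt "0 0 8.5 -11.7 28 -8 1" --pt "0 0 8.5 -11.7 28 -10 1" --pt "0 0 8.5 -11.7 28 -10 1" --pt "0 0 8.5 -11.7 28 -10 1"

```text
time: 40.05
position: [0.478, 0.4011, 0.0562]
tool_rot: [-0.064, 3.14, 0.001]
ft_force: [-0.2, 0.0, -0.4]
grip_width: 0.999
grip_force: 0.0
```

```bash
python3 grab.py; python3 - <<'E'
from h import *
im=shot('top')
for o in stands(im): print(o)
shot('wrist','w6.png')
from wr import *
s=ctrl.get_state();I=shot('wrist');k=brown(I['pixels'])
c=max([c for c in cv2.findContours(k[60:235,150:360].copy(),cv2.RETR_EXTERNAL,cv2.CHAIN_APPROX_NONE)[0]],key=cv2.contourArea)
print(cv2.boundingRect(c))
E
```

```text
t 40.05 pos [0.478  0.4011 0.0562] yaw_y 92.3 tilt [ 0.001  0.001 -1.   ] F [-0.2  0.  -0.4] w 0.999 gf 0.0
(644, 19, 304, 130, 84.3)
(596, -284, 97, 58, 85.3)
(435, 161, 57, 30, 1.2)
(82, 92, 53, 83)
```

View pics/w6.png

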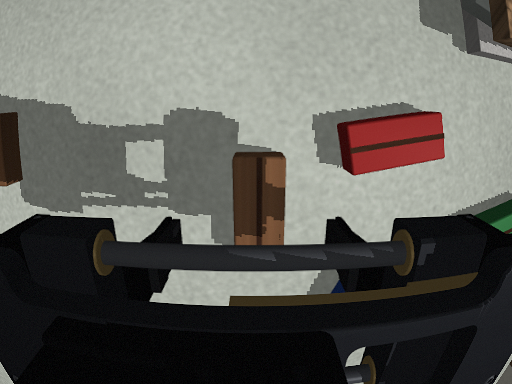

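The 80 mm stand is centred between the fingers (columns 234–285). The red block at (390,143) and the blue one are clear of them, and a reduced opening gives extra margin. Grasp.

>>> carry_out --pt "0 0 0 0 0 0 0.75" --pt "0 0 0 0 0 -2 0.75" --pt "0 0 0 0 0 -4 0.75" --pt "0 0 0 0 0 -5 0.75" --pt "0 0 0 0 0 -5 0.3" --pt "0 0 0 0 0 -5 0.3" --pt "0 0 0 0 0 -5 0.3" --pt "0 0 0 0 0 -5 0.3" --pt "0 0 0 0 0 -5 0.3" --pt "0 0 0 0 0 -5 0.3" --pt "0 0 0 0 0 0 0.3" --pt "0 0 0 0 0 5 0.3" --squeeze 45

```text
time: 41.4
position: [0.476, 0.3992, 0.1045]
tool_rot: [0.064, -3.137, 0.006]
ft_force: [1.2, 1.4, -0.1]
grip_width: 0.412
grip_force: 45.0
```

>>> carry_out --pt "0 0 -8 0 -4 0 0.3" --pt "0 0 -16 0 -8 0 0.3" --pt "0 0 -24 0 -12 0 0.3" --pt "0 0 -32 0 -16 0 0.3" --pt "0 0 -40 0 -20 0 0.3" --pt "0 0 -48 0 -24 0 0.3" --pt "0 0 -56 0 -28 0 0.3" --pt "0 0 -64 0 -32 0 0.3" --pt "0 0 -72 0 -36 0 0.3" --pt "0 0 -80 0 -40 0 0.3" --pt "0 0 -88 0 -44 0 0.3" --pt "0 0 -96 0 -48 0 0.3"

```text
time: 42.6
position: [0.4768, -0.0809, 0.1055]
tool_rot: [-2.297, -2.143, 0.0]
ft_force: [0.9, 0.2, -0.9]
grip_width: 0.409
grip_force: 45.0
```

```bash
python3 grab.py
```

```text
t 42.6 pos [ 0.4768 -0.0809  0.1055] yaw_y -4.0 tilt [-0.  0. -1.] F [ 0.9  0.2 -0.9] w 0.409 gf 45.0
```

>>> carry_out --pt "0 0 -3.7 -0.3 -4.5 0 0.3" --pt "0 0 -3.7 -0.3 -8.8 0 0.3" --pt "0 0 -3.7 -0.3 -8.8 0 0.3" --pt "0 0 -3.7 -0.3 -8.8 -4 0.3" --pt "0 0 -3.7 -0.3 -8.8 -8 0.3" --pt "0 0 -3.7 -0.3 -8.8 -9.1 0.3" --pt "0 0 -3.7 -0.3 -8.8 -9.1 0.3" --pt "0 0 -3.7 -0.3 -8.8 -9.1 0.3" --squeeze 55

```text
time: 43.4
position: [0.4747, -0.1671, 0.015]
tool_rot: [2.359, 2.075, -0.0]
ft_force: [-0.1, 0.9, -0.7]
grip_width: 0.412
grip_force: 55.0
```

```bash
python3 grab.py; python3 -c "import back"
```

```text
t 43.4 pos [ 0.4747 -0.1671  0.015 ] yaw_y -7.3 tilt [-0. -0. -1.] F [-0.1  0.9 -0.7] w 0.412 gf 55.0
back end [ 0.4714 -0.1198] from tcp 0.0465
back end [ 0.4885 -0.122 ] from tcp 0.0465
```

>>> carry_out --pt "0 0 0 -0.1 -0.8 -0.05 0.3" --pt "0 0 0 -0.2 -1.6 -0.1 0.3" --pt "0 0 0 -0.3 -2.3 -0.1 0.3" --pt "0 0 0 -0.36 -2.7 -0.1 0.3" --pt "0 0 0 -0.4 -2.9 -0.1 0.3" --pt "0 0 0 -0.42 -3.1 -0.1 0.3" --pt "0 0 0 -0.44 -3.3 -0.1 0.3" --pt "0 0 0 -0.44 -3.4 -0.1 0.3" --pt "0 0 0 -0.44 -3.4 -0.1 0.3" --pt "0 0 0 -0.44 -3.4 -0.1 0.3"

```text
time: 44.5
position: [0.4711, -0.1949, 0.0138]
tool_rot: [-2.352, -2.073, -0.008]
ft_force: [0.5, 15.4, 6.8]
grip_width: 0.411
grip_force: 55.0
```

```bash
python3 grab.py; python3 -c "import back"
```

```text
t 44.5 pos [ 0.4711 -0.1949  0.0138] yaw_y -7.2 tilt [-0.001  0.009 -1.   ] F [ 0.5 15.4  6.8] w 0.411 gf 55.0
back end [ 0.4677 -0.1476] from tcp 0.0465
back end [ 0.4848 -0.1497] from tcp 0.0465
```

Home: the implied stop is at (0.466, -0.228). Hold, then to line 4.

>>> carry_out --pt "0 0 0 0 0 0 0.3" --pt "0 0 0 0 0 0 0.3" --pt "0 0 0 0 0 0 0.3" --pt "0 0 0 0 0 0 0.3" --pt "0 0 0 0 0 0 0.3" --pt "0 0 0 0 0 0 0.3" --pt "0 0 0 0 0 0 0.3" --pt "0 0 0 0 0 0 0.3" --pt "0 0 0 0 0 0 0.3" --pt "0 0 0 0 0 0 0.3" --pt "0 0 0 0 0 0 0.3" --pt "0 0 0 0 0 0 0.3"

```text
time: 45.8
position: [0.4711, -0.1948, 0.0138]
tool_rot: [-2.351, -2.073, -0.008]
ft_force: [0.5, 16.1, 7.6]
grip_width: 0.409
grip_force: 55.0
```

>>> carry_out --pt "0 0 0 0 0 0 0.3" --pt "0 0 0 0 0 0 0.3" --pt "0 0 0 0 0 0 0.3" --pt "0 0 0 0 0 0 0.3" --pt "0 0 0 0 0 0 0.3" --pt "0 0 0 0 0 0 0.3" --pt "0 0 0 0 0 0 0.3" --pt "0 0 0 0 0 0 0.3" --pt "0 0 0 0 0 0 0.3" --pt "0 0 0 0 0 0 0.3" --pt "0 0 0 0 0 0 0.3" --pt "0 0 0 0 0 0 0.3"

```text
time: 47.0
position: [0.4711, -0.1949, 0.0138]
tool_rot: [-2.351, -2.073, -0.008]
ft_force: [0.8, 15.7, 6.7]
grip_width: 0.413
grip_force: 55.0
```

>>> carry_out --pt "0 0 0 0.1 1.0 0.1 0.3" --pt "0 0 0 0.2 1.5 5 0.3" --pt "0 0 0 0.2 1.5 10 0.3" --pt "0 0 8 1.5 3 10 0.3" --pt "0 0 16 3 4 10 0.3" --pt "0 0 24 4.5 5 10 0.3" --pt "0 0 32 6 6 10 0.3" --pt "0 0 40 7.5 8 10 0.3" --pt "0 0 48 9 10 10 0.3" --pt "0 0 56 10.5 12 10 0.3" --pt "0 0 64 12 14 10 0.3" --pt "0 0 72 14 16 10 0.3" --squeeze 40

```text
time: 48.2
position: [0.6102, -0.0419, 0.1133]
tool_rot: [-0.682, -3.066, 0.002]
ft_force: [0.6, -0.1, -0.4]
grip_width: 0.409
grip_force: 40.0
```

>>> carry_out --pt "0 0 8 1.5 0 0 0.3" --pt "0 0 16 3.7 0 0 0.3" --pt "0 0 19.2 3.7 0 0 0.3" --pt "0 0 19.2 3.7 0 0 0.3" --pt "0 0 19.2 3.7 0 -4 0.3" --pt "0 0 19.2 3.7 0 -8 0.3" --pt "0 0 19.2 3.7 0 -9.9 0.3" --pt "0 0 19.2 3.7 0 -9.9 0.3" --pt "0 0 19.2 3.7 0 -9.9 0.3"

```text
time: 49.1
position: [0.6466, -0.0421, 0.0142]
tool_rot: [-0.171, -3.136, 0.001]
ft_force: [0.7, -0.3, -0.4]
grip_width: 0.413
grip_force: 40.0
```

>>> carry_out --pt "0 0 0 0.3 0 0 0.3" --pt "0 0 0 0.6 -0.1 0 0.3" --pt "0 0 0 0.9 -0.1 0 0.3" --pt "0 0 0 1.2 -0.1 0 0.3" --pt "0 0 0 1.5 -0.1 0 0.3" --pt "0 0 0 1.6 -0.1 0 0.3" --pt "0 0 0 1.6 -0.1 0 0.3"

```text
time: 49.8
position: [0.657, -0.0423, 0.0137]
tool_rot: [-0.169, -3.123, -0.0]
ft_force: [-14.8, 1.2, 9.4]
grip_width: 0.414
grip_force: 40.0
```

```bash
python3 grab.py; python3 -c "import back"; python3 - <<'E'
from h import *
shot('wrist','w7.png')
E
```

```text
t 49.8 pos [ 0.657  -0.0423  0.0137] yaw_y 83.8 tilt [-0.014  0.001 -1.   ] F [-14.8   1.2   9.4] w 0.414 gf 40.0
back end [ 0.6111 -0.0449] from tcp 0.0454
back end [ 0.6129 -0.0278] from tcp 0.0454
```

In contact with the ledge. Release and go to the 65 mm stand.

>>> carry_out --pt "0 0 0 -0.3 0 0.1 0.3" --pt "0 0 0 -0.5 0 0.1 0.3" --pt "0 0 0 -0.5 0 0.1 0.55" --pt "0 0 0 -0.5 0 0.1 0.55" --pt "0 0 0 -0.5 0 0.1 0.55" --pt "0 0 0 -0.5 0 0.1 0.55" --pt "0 0 0 -0.5 0 3 0.55" --pt "0 0 0 -0.5 0 7 0.6" --pt "0 0 0 -0.5 0 12 0.8" --pt "0 0 0 -4.5 0 14 1" --pt "0 0 0 -8.5 2 14 1" --pt "0 0 0 -12.5 5 14 1"

```text
time: 51.15
position: [0.5379, 0.0059, 0.1559]
tool_rot: [0.176, 3.133, -0.0]
ft_force: [0.6, 1.1, 0.3]
grip_width: 0.88
grip_force: 0.0
```

>>> carry_out --pt "0 0 7.4 -2 4 0 1" --pt "0 0 7.4 -4 8 0 1" --pt "0 0 7.4 -7 11 0 1" --pt "0 0 7.4 -10.4 15.3 0 1" --pt "0 0 7.4 -10.4 15.3 0 1" --pt "0 0 7.4 -10.4 15.3 -5 1" --pt "0 0 7.4 -10.4 15.3 -10 1" --pt "0 0 7.4 -10.4 15.3 -10 1" --pt "0 0 7.4 -10.4 15.3 -10 1" --pt "0 0 7.4 -10.4 15.3 -10 1"

```text
time: 52.15
position: [0.4364, 0.1614, 0.0571]
tool_rot: [-0.033, 3.137, 0.003]
ft_force: [0.5, 0.0, -0.1]
grip_width: 1.001
grip_force: 0.0
```

```bash
python3 grab.py; python3 - <<'E'
from wr import *
s=ctrl.get_state();I=shot('wrist','w8.png');k=brown(I['pixels']);k=cv2.morphologyEx(k,cv2.MORPH_CLOSE,np.ones((9,9)))
sub=k[60:242,200:310];c=max(cv2.findContours(sub.copy(),cv2.RETR_EXTERNAL,cv2.CHAIN_APPROX_NONE)[0],key=cv2.contourArea)
x,y,w,h=cv2.boundingRect(c);print(x+200,y+60,w,h)
P=wrist_pts([(x+200,y+63),(x+200+w,y+63)],.026,I,s);print(P)
E
```

```text
t 52.15 pos [0.4364 0.1614 0.0571] yaw_y 91.2 tilt [ 0.004  0.002 -1.   ] F [ 0.5  0.  -0.1] w 1.001 gf 0.0
232 160 52 82
[[0.39910527 0.14821178 0.026     ]
 [0.39834716 0.18236971 0.026     ]]
```

>>> carry_out --pt "0 0 0 0 0.1 -2 1" --pt "0 0 0 0 0.1 -4 1" --pt "0 0 0 0 0.1 -4.9 1" --pt "0 0 0 0 0.1 -4.9 1" --pt "0 0 0 0 0.1 -4.9 0.3" --pt "0 0 0 0 0.1 -4.9 0.3" --pt "0 0 0 0 0.1 -4.9 0.3" --pt "0 0 0 0 0.1 -4.9 0.3" --pt "0 0 0 0 0.1 -4.9 0.3" --pt "0 0 0 0 0.1 -4.9 0.3" --pt "0 0 0 0 0.1 -4.9 0.3" --pt "0 0 0 0 0.1 -4.9 0.3" --squeeze 45

```text
time: 53.4
position: [0.4342, 0.1619, 0.0056]
tool_rot: [-0.034, 3.141, 0.0]
ft_force: [-0.7, -0.0, 0.0]
grip_width: 0.41
grip_force: 45.0
```

>>> carry_out --pt "0 0 0 0 0 5 0.3" --pt "0 0 0 1 0 10 0.3" --pt "0 0 -8 2 -2 10 0.3" --pt "0 0 -16 3 -5 10 0.3" --pt "0 0 -24 3.5 -8 10 0.3" --pt "0 0 -32 4 -12 10 0.3" --pt "0 0 -40 4 -16 10 0.3" --pt "0 0 -48 4 -20 10 0.3" --pt "0 0 -56 4 -24 10 0.3" --pt "0 0 -64 4 -27 10 0.3" --pt "0 0 -72 4 -30 10 0.3" --pt "0 0 -80 4 -33.6 10 0.3"

```text
time: 54.6
position: [0.4739, -0.1747, 0.1054]
tool_rot: [-1.998, -2.423, -0.001]
ft_force: [-0.3, 0.4, -0.6]
grip_width: 0.405
grip_force: 45.0
```

>>> carry_out --pt "0 0 -8 0 0 0 0.3" --pt "0 0 -16 0 0 0 0.3" --pt "0 0 -18.6 0 0 0 0.3" --pt "0 0 -18.6 0 0 0 0.3" --pt "0 0 -18.6 0 0 -4 0.3" --pt "0 0 -18.6 0 0 -8 0.3" --pt "0 0 -18.6 0 0 -9.1 0.3" --pt "0 0 -18.6 0 0 -9.1 0.3" --pt "0 0 -18.6 0 0 -9.1 0.3" --squeeze 55

```text
time: 55.5
position: [0.4747, -0.1745, 0.0152]
tool_rot: [2.358, 2.075, 0.0]
ft_force: [-0.1, 0.3, 0.2]
grip_width: 0.41
grip_force: 55.0
```

```bash
python3 grab.py; python3 -c "import back"
```

```text
t 55.5 pos [ 0.4747 -0.1745  0.0152] yaw_y -7.3 tilt [ 0.001 -0.    -1.   ] F [-0.1  0.3  0.2] w 0.41 gf 55.0
back end [ 0.4702 -0.1347] from tcp 0.0389
back end [ 0.4875 -0.1369] from tcp 0.0389
```

>>> carry_out --pt "0 0 0 -0.1 -0.8 -0.05 0.3" --pt "0 0 0 -0.2 -1.6 -0.1 0.3" --pt "0 0 0 -0.3 -2.3 -0.1 0.3" --pt "0 0 0 -0.36 -2.7 -0.1 0.3" --pt "0 0 0 -0.4 -2.9 -0.1 0.3" --pt "0 0 0 -0.42 -3.1 -0.1 0.3" --pt "0 0 0 -0.45 -3.3 -0.1 0.3" --pt "0 0 0 -0.45 -3.4 -0.1 0.3" --pt "0 0 0 -0.45 -3.4 -0.1 0.3" --pt "0 0 0 -0.45 -3.4 -0.1 0.3"

```text
time: 56.6
position: [0.4709, -0.2017, 0.014]
tool_rot: [-2.351, -2.073, -0.009]
ft_force: [0.3, 16.5, 8.2]
grip_width: 0.409
grip_force: 55.0
```

```bash
python3 grab.py; python3 -c "import back"
```

```text
t 56.6 pos [ 0.4709 -0.2017  0.014 ] yaw_y -7.2 tilt [-0.     0.009 -1.   ] F [ 0.3 16.5  8.2] w 0.409 gf 55.0
back end [ 0.4666 -0.1614] from tcp 0.0394
back end [ 0.4837 -0.164 ] from tcp 0.0389
```

Home. Hold, then to line 5.

>>> carry_out --pt "0 0 0 0 0 0 0.3" --pt "0 0 0 0 0 0 0.3" --pt "0 0 0 0 0 0 0.3" --pt "0 0 0 0 0 0 0.3" --pt "0 0 0 0 0 0 0.3" --pt "0 0 0 0 0 0 0.3" --pt "0 0 0 0 0 0 0.3" --pt "0 0 0 0 0 0 0.3" --pt "0 0 0 0 0 0 0.3" --pt "0 0 0 0 0 0 0.3" --pt "0 0 0 0 0 0 0.3" --pt "0 0 0 0 0 0 0.3"

```text
time: 57.9
position: [0.471, -0.2017, 0.014]
tool_rot: [-2.351, -2.073, -0.009]
ft_force: [1.2, 15.6, 8.5]
grip_width: 0.406
grip_force: 55.0
```

>>> carry_out --pt "0 0 0 0 0 0 0.3" --pt "0 0 0 0 0 0 0.3" --pt "0 0 0 0 0 0 0.3" --pt "0 0 0 0 0 0 0.3" --pt "0 0 0 0 0 0 0.3" --pt "0 0 0 0 0 0 0.3" --pt "0 0 0 0 0 0 0.3" --pt "0 0 0 0 0 0 0.3" --pt "0 0 0 0 0 0 0.3" --pt "0 0 0 0 0 0 0.3" --pt "0 0 0 0 0 0 0.3" --pt "0 0 0 0 0 0 0.3"

```text
time: 59.1
position: [0.4709, -0.2017, 0.014]
tool_rot: [-2.351, -2.073, -0.009]
ft_force: [1.8, 16.2, 8.7]
grip_width: 0.41
grip_force: 55.0
```

>>> carry_out --pt "0 0 0 0.1 1.0 0.1 0.3" --pt "0 0 0 0.2 1.5 5 0.3" --pt "0 0 0 0.2 1.5 10 0.3" --pt "0 0 8 1.5 2.5 10 0.3" --pt "0 0 16 3 3 10 0.3" --pt "0 0 24 4.5 4 10 0.3" --pt "0 0 32 6 5 10 0.3" --pt "0 0 40 7.5 6 10 0.3" --pt "0 0 48 9 7 10 0.3" --pt "0 0 56 10.5 8 10 0.3" --pt "0 0 64 12 9 10 0.3" --pt "0 0 72 14 10.2 10 0.3" --squeeze 40

```text
time: 60.3
position: [0.6095, -0.1077, 0.1132]
tool_rot: [-0.683, -3.066, 0.002]
ft_force: [0.1, 0.1, -0.8]
grip_width: 0.41
grip_force: 40.0
```

>>> carry_out --pt "0 0 8 1.5 0 0 0.3" --pt "0 0 16 3.8 0 0 0.3" --pt "0 0 19.2 3.8 0 0 0.3" --pt "0 0 19.2 3.8 0 0 0.3" --pt "0 0 19.2 3.8 0 -4 0.3" --pt "0 0 19.2 3.8 0 -8 0.3" --pt "0 0 19.2 3.8 0 -9.9 0.3" --pt "0 0 19.2 3.8 0 -9.9 0.3" --pt "0 0 19.2 3.8 0 -9.9 0.3"

```text
time: 61.2
position: [0.647, -0.1071, 0.0142]
tool_rot: [-0.171, -3.136, 0.001]
ft_force: [0.7, -0.6, -0.1]
grip_width: 0.411
grip_force: 40.0
```

>>> carry_out --pt "0 0 0 0.3 0 0 0.3" --pt "0 0 0 0.6 -0.1 0 0.3" --pt "0 0 0 0.9 -0.1 0 0.3" --pt "0 0 0 1.2 -0.1 0 0.3" --pt "0 0 0 1.5 -0.1 0 0.3" --pt "0 0 0 1.6 -0.1 0 0.3" --pt "0 0 0 1.6 -0.1 0 0.3"

```text
time: 61.9
position: [0.6566, -0.1074, 0.0138]
tool_rot: [-0.169, -3.122, -0.001]
ft_force: [-17.8, 1.4, 11.1]
grip_width: 0.414
grip_force: 40.0
```

```bash
python3 grab.py; python3 -c "import back"
```

```text
t 61.9 pos [ 0.6566 -0.1074  0.0138] yaw_y 83.8 tilt [-0.015  0.002 -1.   ] F [-17.8   1.4  11.1] w 0.414 gf 40.0
back end [ 0.6182 -0.1109] from tcp 0.0378
back end [ 0.6201 -0.0936] from tcp 0.0378
```

Release with a 1 mm nudge to the left, retreat, and check from above.

>>> carry_out --pt "0 0 0 -0.3 0.1 0.1 0.3" --pt "0 0 0 -0.5 0.1 0.1 0.3" --pt "0 0 0 -0.5 0.1 0.1 0.55" --pt "0 0 0 -0.5 0.1 0.1 0.55" --pt "0 0 0 -0.5 0.1 0.1 0.55" --pt "0 0 0 -0.5 0.1 0.1 0.55" --pt "0 0 0 -0.5 0.1 3 0.55" --pt "0 0 0 -0.5 0.1 7 0.6" --pt "0 0 0 -0.5 0.1 12 0.8" --pt "0 0 0 -4.5 0 14 1" --pt "0 0 0 -8.5 -1 14 1" --pt "0 0 0 -12.5 -4 14 1"

```text
time: 63.2
position: [0.5391, -0.1443, 0.1559]
tool_rot: [0.159, 3.134, 0.003]
ft_force: [-0.5, -1.1, 0.3]
grip_width: 0.878
grip_force: 0.0
```

>>> carry_out --pt "0 0 0 -3 -4 2 1" --pt "0 0 0 -5 -8 4 1" --pt "0 0 0 -6 -12 6 1" --pt "0 0 0 -6 -12 6 1" --pt "0 0 0 -6 -12 6 1"

```text
time: 63.7
position: [0.4787, -0.2685, 0.2156]
tool_rot: [0.173, 3.134, -0.0]
ft_force: [-0.1, 1.1, -0.9]
grip_width: 1.001
grip_force: 0.0
```

```bash
python3 grab.py; python3 - <<'E'
from h import *
im=shot('top','top4.png');px=im['pixels']
a=cv2.resize(px[150:220,225:345],None,fx=6,fy=6,interpolation=cv2.INTER_CUBIC)
cv2.imwrite('pics/t4.png',cv2.cvtColor(a,cv2.COLOR_RGB2BGR))
E
```

```text
t 63.7 pos [ 0.4787 -0.2685  0.2156] yaw_y 83.7 tilt [ 0.002 -0.    -1.   ] F [-0.1  1.1 -0.9] w 1.001 gf 0.0
```

View pics/t4.png

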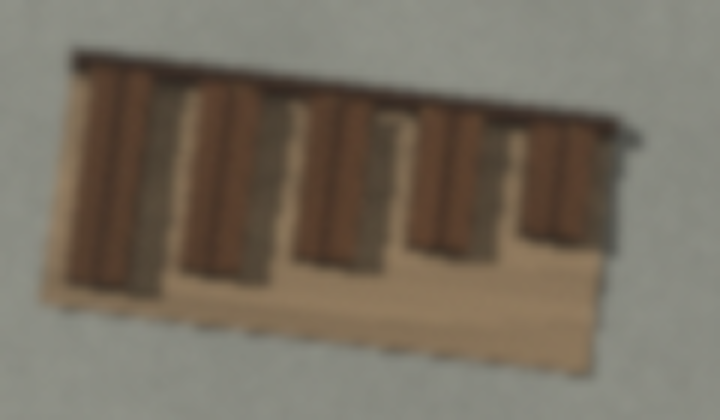

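All five stands lie flush on their lines. The groove ends at (327,265), (440,252) and (553,242) match the line ends once parallax is allowed for. The gripper is clear, so I am handing in.

```bash
python3 -c "
from bench import ctrl
print(ctrl.close_job())"
```

```text
the job is handed in; nothing more can be done
None
```

I numbered all five stands in order from longest to shortest, laid each flush on its own line on the tray, and handed the job in at about 64 s; no verdict came back.

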